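# Charge a grinding jar with milling balls by scoop

## Task

Pull the scoop out from under its clear cover by its bowl and set it down flat on the bench, then take it again by its handle and use it to scoop white grinding balls out of the black tray and tip at least three of the five into the steel jar. Any balls not in the jar must be in the tray; finish with the scoop lying flat, right way up, on the bench and let go. Do not touch the balls with the fingers, and leave the jar and the other things standing where they are.

Things in the scene. Friction and masses are not known exactly. Their poses are not given: they have to be found in the camera images.
- scoop: Blue plastic scoop, black handle, 110 g. Origin: centre of the underside of its flat floor, z up, open nose at -x, handle to +x. Floor 85 long (x -42.5 to 42.5), 56 wide, 1.6 thick. Sides 33 high, 2.5 thick, from x = -24.5 to the back wall at 42.5; outside width 56, inside 51; the front 18 of the floor has no sides. Starts flat on the bench, handle under the cover, bowl outside.
- scoop_grip (a point): Point to hold the scoop's handle by, on its centre line, 85 mm to +x of and 50 mm above the scoop's origin. The handle is straight and horizontal, 16 mm wide (y), 14 mm high, from x = 50.5 to 134.5 mm, joined to the bowl's back by a neck.
- scoop_nose (a point): Middle of the underside of the scoop's front edge, 42.5 mm before (-x) the scoop's origin.
- cover: Clear acrylic dust cover with a blue strip over its mouth, fixed: sides, back and roof, open only towards its -x. Origin: bench point under the parked scoop's origin; the parked scoop's axes lie along the cover's. It spans x = 56 to 150 mm, 56 mm wide (48 inside; flanges 82), top 75 mm, roof underside 66 mm up. The handle is free after drawing the scoop 85 mm along -x.
- cover_in (a point): Point inside the cover where the scoop's grip point is at the start: 85 mm along +x from the cover's origin, 50 mm up.
- tray: Narrow black tray, fixed, 178 mm long (x), 72 wide (y), 26 high; walls 4 mm (inside 170 x 64), floor 4 mm thick. Origin: centre of the underside, z up. The balls start in its -x half (nearer the robot), x = -80 to -20 mm; the +x half is empty and takes the scoop's bowl, with 4 mm to spare each side and the handle passing over the end wall.
- ball1_center (a point): Centre of ball 1 of five alike white ceramic grinding balls, 16 mm diameter, 13 g, lying loose in the tray.
- ball2_center (a point): Centre of ball 2 of five alike white ceramic grinding balls, 16 mm diameter, 13 g, lying loose in the tray.
- ball3_center (a point): Centre of ball 3 of five alike white ceramic grinding balls, 16 mm diameter, 13 g, lying loose in the tray.
- ball4_center (a point): Centre of ball 4 of five alike white ceramic grinding balls, 16 mm diameter, 13 g, lying loose in the tray.
- ball5_center (a point): Centre of ball 5 of five alike white ceramic grinding balls, 16 mm diameter, 13 g, lying loose in the tray.
- jar: Open round steel grinding jar with a dark band, loose, 1.4 kg, 100 mm outside and 88 mm inside diameter, 75 mm high, floor 10 mm thick. Origin: centre of its underside, z up.
- tube_rack: Bystander: orange tube rack, 60 x 110 mm, 42 mm high with its caps. Origin: centre of the underside.
- jar_mid (a point): Point on the jar's axis, 35 mm above its underside.
- jar_lid: Bystander: steel lid of the jar lying on the bench, 100 mm diameter, 12 mm thick with a 40 mm knob up to 20 mm. Origin: centre of the underside.
- bottle: Bystander: white bottle with a blue cap, 60 mm diameter, 130 mm high. Origin: centre of the underside.
There are look-alikes about, which are no part of the job. Of the things like the scoop, leave any that is red or yellow; of the rest the smaller one is meant.

How it is judged:
By the outcome, as a careful person would: the job done as asked, in the order asked, and still so for the second after the job is handed in, with the robot touching nothing.
It also fails if it takes over 72 s, if anything falls off the work surface, if the arm or the gripper's body presses on something with over 40 N, if the wrist force passes 120 N, or if a joint passes its speed limit or range.

## Robot

A 6-joint arm with a two-finger parallel gripper is mounted at the origin on the work surface. World frame = base frame: x ahead of the robot, y to its left, z up, the work surface at z = 0. Lengths are in m, angles in degrees, forces in N, time in s.
With the tool pointing down it reaches from about 0.375 to 0.9 m from the base axis. Payload 3.1 kg.
Tool frame: the origin (TCP) lies on the centre line of the jaws, within the pads' length; the fingertips stand 22 mm ahead of it and the grasp point (between the pads) lies 3 mm ahead of it; y points along the fingers, z is the direction in which the jaws open and shut, and the axes are right-handed (so a half turn about y gives the same grasp; the last joint's range is limited). The gripper opens to 87 mm and grips with 3 to 60 N. Pads are 19 mm wide; open, the fingers measure 117 mm over their backs; the gripper's body (75 mm by 190 mm) begins 51 mm behind the grasp point.
Start: joints at [53.199, 30.224, 82.088, -0, 67.689, -10.227], TCP at [0.28, 0.559, 0.209] pointing down, gripper open.
Joint ranges: [-176.69, 176.69], [-43.24, 126.21], [12.49, 139.97], [-82, 262], [0, 151.66], [-163.58, 163.58]. Speed limits (degrees/s): [159.86, 159.86, 180, 180, 180, 180].

## Interface

Orientations are given as a 3x3 rotation matrix whose columns are the frame's x, y, z axes.
In Python, from rig import bot gives the robot as it stands.
- The arm moves only by the tool jog_arm, never from a script. Its argument "motion" is one flat list of numbers, 6 for each row, row after row: the shift along the tool's x, y, z in mm, then the turn, a rotation vector about the tool's x, y, z in degrees. A call has 1 to 20 rows; each row is the pose to reach, as a shift and turn from the pose commanded when the call began, along the tool's axes at that moment; what a row does not reach only later rows make up. A row lasts 1/8 s, in which the tool goes at most 62.5 mm and 10.7 degrees, less where a joint would pass 70% of its speed; a pose out of reach is approached as far as the arm can. A call with a gripper value outside its range is refused whole. "gripper" is the opening, from 0 (shut) to 1 (fully open), set as the call begins (left out, the last holds). The fingers move at their own pace and stop on an object; the grip force is fixed at half the most. Time passes only in rows, so rows that repeat a pose let the fingers close. It gives the time, the measured TCP pose, the force and the opening at its end, in the units of the state.
- bot.read_state(): the state, without advancing time (a new reading comes with each control period).
- bot.capture(name): name is "side" or "top"; returns (picture, depth): 420x560x3 uint8, red, green, blue; 420x560 float32, m along the optical axis (not along the pixel's ray), 0 where there is no reading.
- bot.get_calibration(name): a dict with "mtx" (3x3 intrinsics, pixels), "pose" (4x4, takes a point from camera to world coordinates). Camera axes: x right, y up, looking along -z (the intrinsics and any distortion apply to the point x, -y, -z); pixel columns grow to the right and rows downward; lengths in m; the calibration is good to about 2 mm. A picture is of the moment at which its call begins. get_calibration takes no time and is no camera call.
- bot.hand_in(): hands the job in, once; it reports no verdict.
The state is a dict: "time_s": time; "joint_positions": joint angles; "qvel": joint speeds; "tau": joint torques, N m; "position": TCP position; "tcp_rot": TCP orientation; "force": force on the tool from outside, world axes, zero at the start; "moment": the same for the moment, N m; "opening": opening from 0.0 (shut) to 1.0 (fully open).
Only numpy, scipy, OpenCV 4.12 (cv2) and the standard library are available. Lean on these libraries where they do the work, as an engineer would, in place of code of your own. Each camera call takes 0.05 s, during which the arm holds its last target.

## Working session

There is one attempt and no reset: what is moved stays moved. The work goes in short steps, Python scripts to look and compute and a tool call to move; the robot and the scene stay as the last step left them, time stands still between calls to the robot, and variables do not carry over. Pictures are saved under pics/ and viewed, and the job is handed in when it is done.

Besides the shell and the picture viewer there is one more tool, called after "Call:" as name(argument=value, ...) on one line, values as JSON. jog_arm: Moves the arm, as the interface text tells. Its arguments: {"type":"object","properties":{"motion":{"type":"array","items":{"type":"number"}},"gripper":{"type":"number"}},"required":["motion"]}

```bash
ls; mkdir -p pics; cat > h.py <<'E'
import numpy as np, cv2
from rig import bot
def snap(n,tag):
    im,d=bot.capture(n); cv2.imwrite(f'pics/{tag}.png',im[:,:,::-1]); np.savez(f'pics/{tag}.npz',im=im,d=d); return im,d
def ray(n,u,v):
    c=bot.get_calibration(n);K=np.array(c['mtx']);P=np.array(c['pose'])
    x=(u-K[0,2])/K[0,0];y=(v-K[1,2])/K[1,1]
    return P[:3,3],P[:3,:3]@np.array([x,-y,-1.])
def onplane(n,u,v,z):
    o,r=ray(n,u,v);return o+r*(z-o[2])/r[2]
def atdepth(n,u,v,d):
    o,r=ray(n,u,v);return o+r*d
def proj(n,p):
    c=bot.get_calibration(n);K=np.array(c['mtx']);P=np.array(c['pose'])
    q=P[:3,:3].T@(np.array(p)-P[:3,3]);return K[0,0]*q[0]/-q[2]+K[0,2],K[1,1]*-q[1]/-q[2]+K[1,2]
def cloud(n,d):
    c=bot.get_calibration(n);K=np.array(c['mtx']);P=np.array(c['pose'])
    v,u=np.mgrid[:d.shape[0],:d.shape[1]]
    p=np.stack([(u-K[0,2])/K[0,0]*d,-(v-K[1,2])/K[1,1]*d,-d],-1)
    return p@P[:3,:3].T+P[:3,3]
E
python3 - <<'E'
from h import *
for n in('side','top'):
    snap(n,n+'0'); c=bot.get_calibration(n); print(n,c)
s=bot.read_state();print(s)
E
```

```text
pics
side {'mtx': array([[397.14901739,   0.        , 276.49710742],
       [  0.        , 397.14901739, 209.72169532],
       [  0.        ,   0.        ,   1.        ]]), 'pose': array([[ 0.88496488,  0.2601116 , -0.38623713,  0.16974002],
       [-0.46523953,  0.45874136, -0.75703933, -0.7664861 ],
       [-0.01973176,  0.849646  ,  0.52698419,  0.61540671],
       [ 0.        ,  0.        ,  0.        ,  1.        ]])}
top {'mtx': array([[433.10940505,   0.        , 281.03944928],
       [  0.        , 433.10940505, 207.49852165],
       [  0.        ,   0.        ,   1.        ]]), 'pose': array([[ 2.83259403e-03,  9.86697241e-01, -1.62543936e-01,
         3.28007602e-01],
       [-9.99994723e-01,  3.05352187e-03,  1.10937714e-03,
        -5.56011695e-03],
       [ 1.59095083e-03,  1.62539936e-01,  9.86700683e-01,
         1.44503228e+00],
       [ 0.00000000e+00,  0.00000000e+00,  0.00000000e+00,
         1.00000000e+00]])}
{'time_s': 0.1, 'joint_positions': array([ 5.31977076e+01,  3.02750774e+01,  8.21502014e+01,  2.91268727e-04,
        6.76891199e+01, -1.02272577e+01]), 'qvel': array([ 0.03265303, -0.19027518, -0.22066339,  0.02815183,  0.05322249,
       -0.0047908 ]), 'tau': array([-3.89404095e-04, -4.40986633e+01, -1.77150303e+01,  6.33937656e-02,
        5.34474151e-02, -5.11641247e-05]), 'position': array([0.27915457, 0.55841664, 0.20854767]), 'tcp_rot': array([[ 8.94348172e-01, -1.19985941e-03,  4.47369990e-01],
       [-4.47371455e-01, -1.59590066e-03,  8.94346820e-01],
       [-3.59132385e-04, -9.99998007e-01, -1.96407369e-03]]), 'force': array([-0.20938937, -0.23398534, -0.05246686]), 'moment': array([-0.05518273, -0.05083784,  0.05473552]), 'opening': 0.9950314518279584}
```

View pics/top0.png

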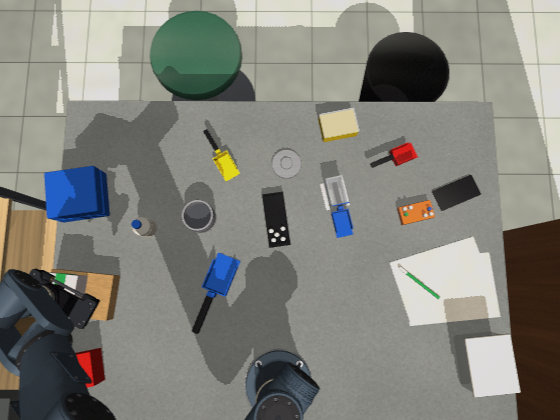

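View pics/side0.png

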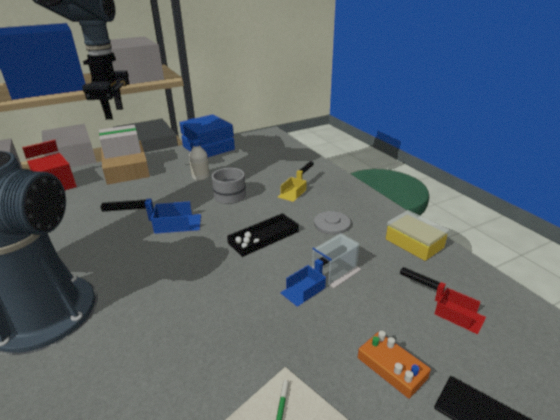

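```bash
python3 - <<'E'
from h import *
z=np.load('pics/top0.npz');im=z['im'];d=z['d'];C=cloud('top',d)
zs=np.load('pics/side0.npz')
a=cv2.resize(im[110:260,170:370,::-1],None,fx=4,fy=4,interpolation=cv2.INTER_CUBIC);cv2.imwrite('pics/c1.png',a)
b=cv2.resize(zs['im'][200:320,210:370,::-1],None,fx=5,fy=5,interpolation=cv2.INTER_CUBIC);cv2.imwrite('pics/c2.png',b)
def mask(f,box):
    u0,u1,v0,v1=box;m=np.zeros(d.shape,bool);m[v0:v1,u0:u1]=f[v0:v1,u0:u1];return m
I=im.astype(int);R,G,B=I[...,0],I[...,1],I[...,2]
blue=(B>R+50)
def rep(nm,m):
    P=C[m&(d>0)];print(nm,m.sum(),'z med/max',np.median(P[:,2]),P[:,2].max())
    r=cv2.minAreaRect(P[:,:2].astype(np.float32)); print('  rect c',r[0],'size',r[1],'ang',r[2]); return P
sc=rep('scoop',mask(blue,(325,360,195,245)))
big=rep('big',mask(blue,(195,245,245,305)))
black=(I.sum(2)<110)
rep('tray',mask(black|(C[...,2]>0.012)&(R>150),(255,300,180,250)))
m=mask(C[...,2]>0.045,(175,225,190,240));P=rep('jar',m);print(cv2.minEnclosingCircle(P[P[:,2]>.065][:,:2].astype(np.float32)))
rep('cover',mask(C[...,2]>0.05,(315,360,165,215)))
w=mask((R>170)&(C[...,2]>-0.1),(262,292,222,248)).astype(np.uint8)
n,l,st,ce=cv2.connectedComponentsWithStats(w)
for i in range(1,n): print(st[i],onplane('top',*ce[i],0.014))
E
```

```text
scoop 518 z med/max 0.0030139342484349907 0.07801582046285604
  rect c (0.5202850699424744, -0.20969238877296448) size (0.10222067683935165, 0.05737602710723877) ang 12.17994499206543
big 1054 z med/max 0.0031416517583082726 0.08918935104038117
  rect c (0.3361054062843323, 0.1949343979358673) size (0.09160435199737549, 0.143914133310318) ang 68.51887512207031
tray 1009 z med/max 0.004679385085339716 0.035575222192117506
  rect c (0.5239384174346924, 0.010359439998865128) size (0.17763181030750275, 0.06690236926078796) ang 8.215095520019531
jar 300 z med/max 0.07115158228992247 0.08141249097382697
  rect c (0.5296311974525452, 0.26064595580101013) size (0.0997651219367981, 0.09629975259304047) ang 45.76840591430664
((0.5292994976043701, 0.2608867883682251), 0.05064667761325836)
cover 555 z med/max 0.06944358052109334 0.07801582046285604
  rect c (0.6058362722396851, -0.19052323698997498) size (0.10836891829967499, 0.056862086057662964) ang 12.815264701843262
[281 227   4   4  12] [ 0.49305428 -0.01222145  0.014     ]
[269 229   4   4  13] [0.48587546 0.02721124 0.014     ]
[275 233   4   4  12] [0.47299887 0.00762008 0.014     ]
[281 237   4   4  13] [ 0.45939658 -0.0126802   0.014     ]
[272 238   4   4  13] [0.45522861 0.01759014 0.014     ]
```

```bash
python3 - <<'E'
from h import *
E
true
```

```text
(no output)
```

View pics/c1.png

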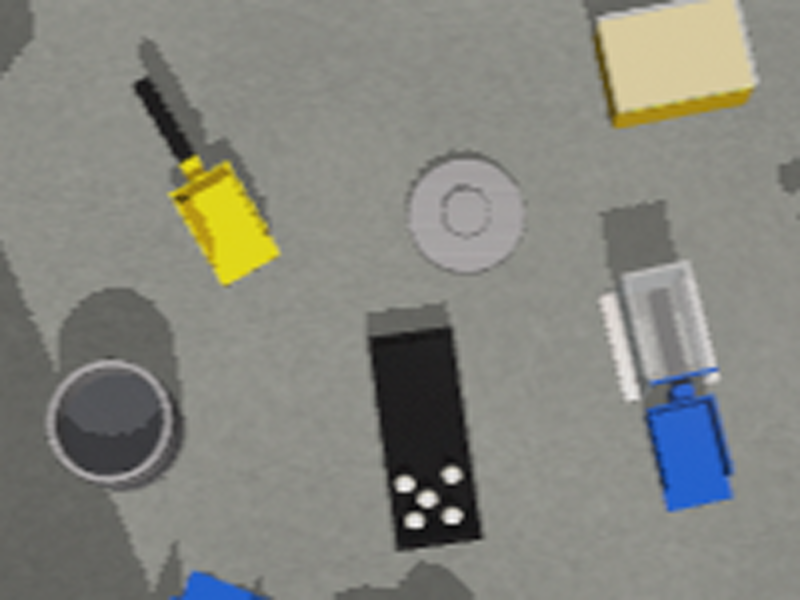

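View pics/c2.png

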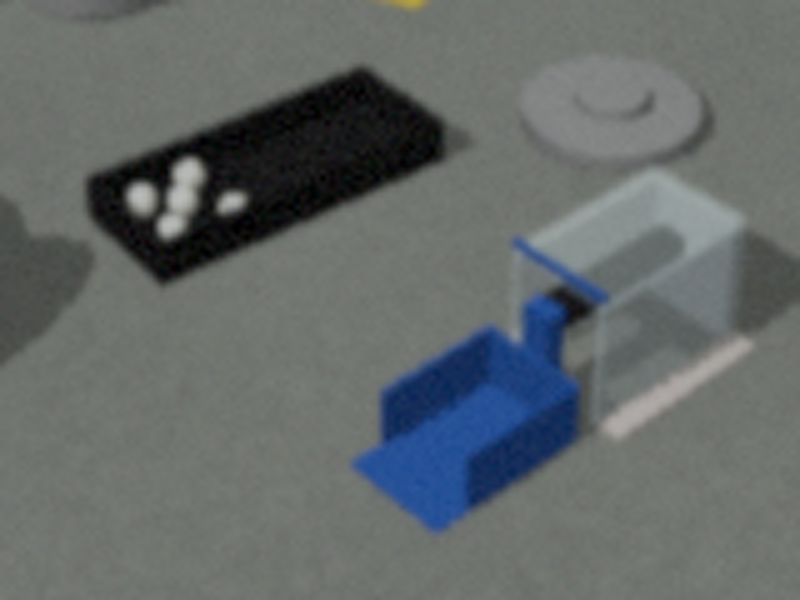

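The candidates are small blue (342,220), big blue (220,275), red (403,155) and yellow (225,163). The small blue one under the clear cover is the scoop: red and yellow are excluded, and it is the smaller of the two blues. The crops confirm this. Next I refine the poses.

```bash
python3 - <<'E'
from h import *
s=lambda x,y:((x+.5)/5-.5+210,(y+.5)/5-.5+200)
t=lambda x,y:((x+.5)/4-.5+170,(y+.5)/4-.5+110)
def S(n,p,z): 
    q=onplane('side',*s(*p),z);print('side',n,q[:2].round(4));return q[:2]
def T(n,p,z): 
    q=onplane('top',*t(*p),z);print('top ',n,q[:2].round(4));return q[:2]
a=S('noseL',(353,465),.0016);b=S('noseR',(437,531),.0016);c=S('backL',(489,325),.033);e=S('backR',(580,378),.033)
def orig(a,b,c,e):
    n=(a+b)/2;k=(c+e)/2;d=k-n;L=np.linalg.norm(d);d/=L
    print('L',L,'yaw',np.degrees(np.arctan2(d[1],d[0])),'orig',n+d*.0425, 'w',np.linalg.norm(a-b),np.linalg.norm(c-e))
orig(a,b,c,e)
a=T('noseL',(668,511),.0016);b=T('noseR',(733,497),.0016);c=T('backL',(647,407),.033);e=T('backR',(714,396),.033)
orig(a,b,c,e)
print('tray')
tr=[T('t',p,.026) for p in[(370,338),(451,326),(481,541),(397,550)]]
ts=[S('t',p,.026) for p in[(360,67),(443,130),(163,262),(90,182)]]
for q in(tr,ts):
    q=np.array(q);ax=(q[0]+q[1]-q[2]-q[3])/2;print('c',q.mean(0),'len',np.linalg.norm(ax),'yaw',np.degrees(np.arctan2(ax[1],ax[0])))
print('cover')
q=np.array([T('c',p,.075) for p in[(620,275),(690,262),(717,372),(648,385)]]);ax=(q[0]+q[1]-q[2]-q[3])/2
print('c',q.mean(0),np.linalg.norm(ax),'yaw',np.degrees(np.arctan2(ax[1],ax[0])))
for p in [(140,198),(189,168),(185,197),(171,226),(231,203)]: S('ball',p,.014)
E
```

```text
side noseL [ 0.4662 -0.1941]
side noseR [ 0.4785 -0.246 ]
side backL [ 0.5477 -0.1737]
side backR [ 0.5636 -0.2238]
L 0.08598900681032244 yaw 14.342230483837536 orig [ 0.51350786 -0.20949938] w 0.05336062191368577 0.052549474837922425
top  noseL [ 0.4652 -0.1931]
top  noseR [ 0.4771 -0.2477]
top  backL [ 0.5482 -0.1733]
top  backR [ 0.5575 -0.2288]
L 0.0839530420105827 yaw 13.361617753187355 orig [ 0.51251947 -0.21061297] w 0.05585951506080589 0.05627730528329797
tray
top  t [0.6068 0.0561]
top  t [ 0.6172 -0.0115]
top  t [ 0.4378 -0.0364]
top  t [0.4303 0.0323]
side t [0.606  0.0579]
side t [ 0.6146 -0.0185]
side t [ 0.4398 -0.0501]
side t [0.4337 0.0291]
c [0.52303978 0.01011552] len 0.1796271148657132 yaw 7.808024396839152
c [0.52352614 0.00462559] len 0.1761851567961021 yaw 9.874896842725754
cover
top  c [ 0.6498 -0.1481]
top  c [ 0.6608 -0.2051]
top  c [ 0.5702 -0.225 ]
top  c [ 0.5595 -0.1694]
c [ 0.61009832 -0.18690987] 0.09277906713695296 yaw 12.79936068819604
side ball [0.4563 0.0194]
side ball [0.4894 0.0315]
side ball [0.477  0.0089]
side ball [ 0.4606 -0.0104]
side ball [ 0.4954 -0.0075]
```

```bash
cat >> h.py <<'E'
from scipy.spatial.transform import Rotation as Ro
def Rt(yaw,pitch=0):
    # tool x = scoop x (yaw), y down, z = scoop y ; pitch>0 = nose (-x) up -> rot about scoop y
    b=np.array([[1,0,0],[0,0,1],[0,-1,0]],float)  # cols x=(1,0,0) y=(0,0,-1) z=(0,1,0)
    return (Ro.from_euler('z',yaw,degrees=True)*Ro.from_euler('y',pitch,degrees=True)).as_matrix()@b
def to(p,R):
    s=bot.read_state();R0=np.array(s['tcp_rot'])
    sh=R0.T@(np.array(p)-s['position'])*1000
    rv=Ro.from_matrix(R0.T@R).as_rotvec(degrees=True)
    print(np.round(np.r_[sh,rv],1).tolist())
E
python3 - <<'E'
from h import *
to([.508,-.2105,.2],Rt(13))
to([.508,-.2105,.03],Rt(13))
E
```

```text
[548.7, 9.5, -585.3, 0.1, -39.6, -0.1]
[548.7, 179.5, -584.9, 0.1, -39.6, -0.1]
```

Call:
jog_arm(motion=[549, 10, -585, 0, -39.6, 0, 549, 10, -585, 0, -39.6, 0, 549, 10, -585, 0, -39.6, 0, 549, 10, -585, 0, -39.6, 0, 549, 10, -585, 0, -39.6, 0, 549, 10, -585, 0, -39.6, 0, 549, 10, -585, 0, -39.6, 0, 549, 10, -585, 0, -39.6, 0, 549, 10, -585, 0, -39.6, 0, 549, 10, -585, 0, -39.6, 0, 549, 10, -585, 0, -39.6, 0, 549, 10, -585, 0, -39.6, 0, 549, 10, -585, 0, -39.6, 0, 549, 10, -585, 0, -39.6, 0, 549, 10, -585, 0, -39.6, 0, 549, 10, -585, 0, -39.6, 0], gripper=1)

```text
time_s: 2.1
position: [0.5081, -0.2081, 0.1992]
tcp_rot: [[0.974, -0.001, -0.227], [0.227, 0.001, 0.974], [-0.001, -1.0, 0.001]]
force: [-0.2, 0.5, -0.3]
opening: 1.002
```

```bash
python3 - <<'E'
from h import *
to([.508,-.2105,.03],Rt(13))
im,d=snap('side','s1');cv2.imwrite('pics/s1c.png',cv2.resize(im[120:320,200:400,::-1],None,fx=3,fy=3))
print(bot.read_state()['joint_positions'])
E
```

```text
[-0.4, 169.2, -2.6, -0.1, 0.1, -0.1]
[-3.39309671e+01  2.51433043e+01  9.36249581e+01  8.53338747e-03
  6.12981830e+01 -1.37059353e+02]
```

View pics/s1c.png

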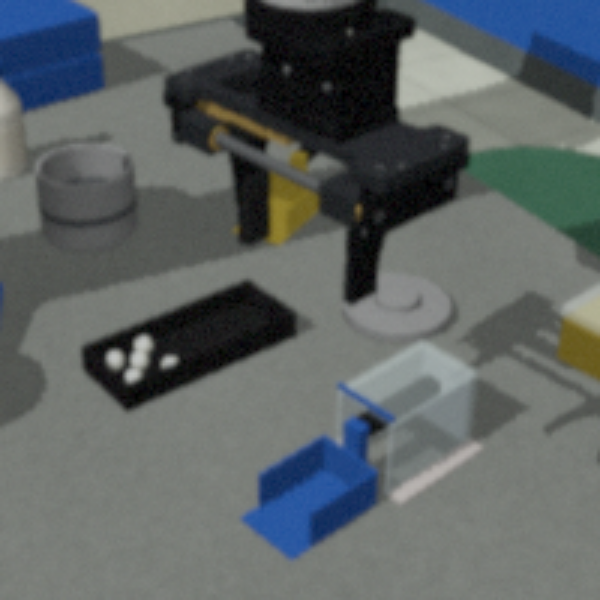

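The body's long side lies along the jaw axis, and the hand is above the bowl. Now I descend and close.

Call:
jog_arm(motion=[0, 40, -2.5, 0, 0, 0, 0, 80, -2.5, 0, 0, 0, 0, 110, -2.5, 0, 0, 0, 0, 135, -2.5, 0, 0, 0, 0, 155, -2.5, 0, 0, 0, 0, 165, -2.5, 0, 0, 0, 0, 169, -2.5, 0, 0, 0, 0, 169, -2.5, 0, 0, 0])

```text
time_s: 3.15
position: [0.5097, -0.2121, 0.0309]
tcp_rot: [[0.974, 0.001, -0.226], [0.226, -0.0, 0.974], [0.0, -1.0, -0.0]]
force: [-0.9, -0.4, -0.6]
opening: 0.997
```

Call:
jog_arm(motion=[0, 0, 0, 0, 0, 0, 0, 0, 0, 0, 0, 0, 0, 0, 0, 0, 0, 0, 0, 0, 0, 0, 0, 0, 0, 0, 0, 0, 0, 0, 0, 0, 0, 0, 0, 0, 0, 0, 0, 0, 0, 0], gripper=0.5)

```text
time_s: 4.03
position: [0.5094, -0.2122, 0.0304]
tcp_rot: [[0.974, -0.0, -0.225], [0.225, 0.0, 0.974], [-0.0, -1.0, 0.0]]
force: [0.0, -0.1, 0.3]
opening: 0.509
```

```bash
python3 - <<'E'
from h import *
to([.508,-.2105,.03],Rt(13))
for n in('side','top'): snap(n,n+'2')
im=np.load('pics/side2.npz')['im'];a=cv2.resize(im[200:320,240:360,::-1],None,fx=3.3,fy=3.3)
im=np.load('pics/top2.npz')['im'];b=cv2.resize(im[150:270,280:400,::-1],None,fx=3.3,fy=3.3)
cv2.imwrite('pics/c3.png',np.hstack([a,b]))
E
```

```text
[-1.0, 0.4, 2.0, -0.0, 0.0, -0.0]
```

View pics/c3.png

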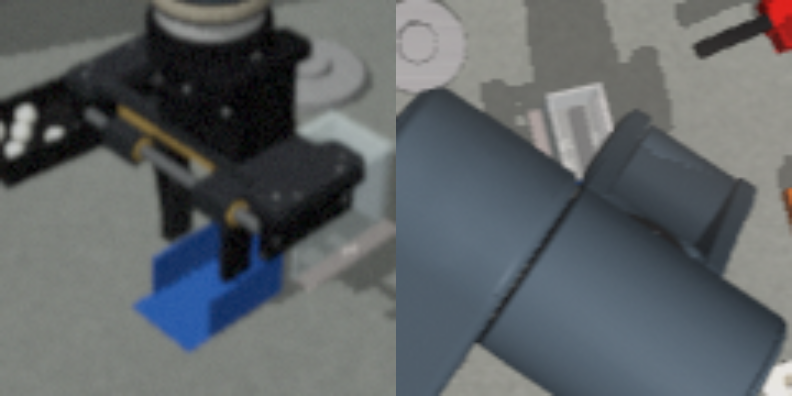

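```bash
python3 - <<'E'
from h import *
im=np.load('pics/side2.npz')['im'];a=cv2.resize(im[245:310,265:345,::-1],None,fx=9,fy=9,interpolation=cv2.INTER_CUBIC)
cv2.imwrite('pics/c4.png',a)
s=bot.read_state();print(s['opening'],s['force'])
p=s['position'];R=s['tcp_rot']
for o in(.0435,.056,.087):
  for sg in(1,-1):
    q=p+R@np.array([0,.022,sg*o/2]);print(o,sg,q.round(3),np.round(proj('side',q),1))
E
```

```text
0.5002097083606453 [-0.52962284 -0.62927909  0.47389117]
0.0435 1 [ 0.505 -0.191  0.008] [294.7 283.6]
0.0435 -1 [ 0.514 -0.233  0.008] [308.5 293.9]
0.056 1 [ 0.503 -0.185  0.008] [292.8 282.2]
0.056 -1 [ 0.516 -0.24   0.008] [310.5 295.4]
0.087 1 [ 0.5   -0.17   0.008] [288.1 278.7]
0.087 -1 [ 0.519 -0.255  0.008] [315.7 299.3]
```

View pics/c4.png

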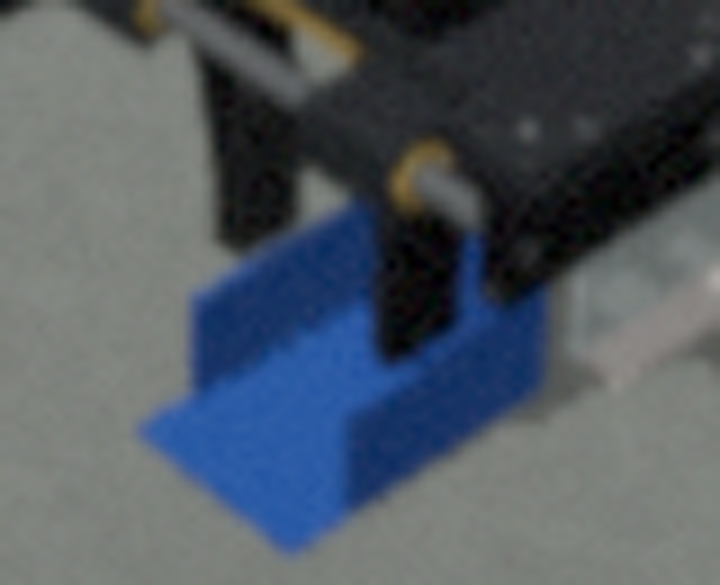

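```bash
python3 - <<'E'
from h import *
z=np.load('pics/side2.npz');im,d=z['im'],z['d'];C=cloud('side',d)
for u,v in [(291,268),(291,271),(295,270),(310,275),(311,280),(311,283),(313,281),(311,288),(315,281),(290,285),(320,285),(285,262)]:
    print(u,v,im[v,u],C[v,u].round(4))
E
```

```text
291 268 [27 32 32] [ 0.495  -0.1912  0.0575]
291 271 [31 33 31] [ 0.495  -0.1912  0.0491]
295 270 [32 35 38] [ 0.5056 -0.1901  0.0467]
310 275 [ 8 12 12] [ 0.5081 -0.2467  0.0746]
311 280 [0 6 8] [ 0.5132 -0.2432  0.0562]
311 283 [25 33 62] [ 0.5124 -0.2449  0.0496]
313 281 [ 5 13 29] [ 0.5186 -0.2427  0.0508]
311 288 [ 29  57 105] [ 0.518  -0.237   0.0267]
315 281 [21 48 92] [ 0.5251 -0.2404  0.0461]
290 285 [ 25  51 103] [ 0.4936 -0.1891  0.0076]
320 285 [ 24  53 102] [ 0.5438 -0.2327  0.0203]
285 262 [128 132 125] [ 0.5258 -0.1073  0.0018]
```

```bash
python3 - <<'E'
from h import *
z=np.load('pics/s1.npz');im,d=z['im'],z['d'];C=cloud('side',d)
dark=(im.max(2)<50)
for nm,(x0,x1) in dict(left=(270,292),right=(312,330)).items():
  for v in range(185,226,3):
    us=[u for u in range(x0,x1) if dark[v,u] and C[v,u,2]>.1]
    if us: print(nm,v,us[0],us[-1],C[v,us[len(us)//2]].round(4))
s=bot.read_state();print(s['position'],s['joint_positions'],s['opening'],s['force'])
E
```

```text
left 185 279 288 [ 0.4939 -0.1657  0.2485]
left 188 279 288 [ 0.4938 -0.1657  0.2418]
left 191 279 288 [ 0.4929 -0.1674  0.2362]
left 194 280 288 [ 0.493  -0.1671  0.2293]
left 197 280 288 [ 0.4936 -0.1657  0.2215]
left 200 280 285 [ 0.4896 -0.1688  0.2174]
right 185 312 329 [ 0.4912 -0.2964  0.3101]
right 188 312 329 [ 0.491  -0.2999  0.3064]
right 191 312 329 [ 0.4923 -0.2984  0.2997]
right 194 315 329 [ 0.4913 -0.3002  0.2953]
right 197 316 328 [ 0.4937 -0.3     0.2889]
right 200 316 326 [ 0.5123 -0.2676  0.2612]
right 203 316 326 [ 0.5152 -0.2639  0.2523]
right 206 316 325 [ 0.5167 -0.2621  0.2447]
right 209 316 324 [ 0.5145 -0.2625  0.2393]
right 212 316 324 [ 0.5166 -0.26    0.2309]
right 215 315 324 [ 0.5183 -0.2579  0.2227]
right 218 315 321 [ 0.5127 -0.26    0.2192]
[ 0.50941783 -0.21222951  0.03042761] [-3.42212232e+01  4.01480639e+01  1.00296670e+02  1.31013024e-03
  3.95577158e+01 -1.37247883e+02] 0.5002097083606453 [-0.52962284 -0.62927909  0.47389117]
```

The side view with depth puts the fingertips at z≈0.047, while the reported pose implies 0.008. The fingers also closed to 0.5 without meeting the bowl, so the hand is about 39 mm higher than reported and sits above the walls. I'll reopen and go down in steps, watching the force.

Call:
jog_arm(motion=[-1, 0, 2, 0, 0, 0, -1, 0, 2, 0, 0, 0, -1, 0, 2, 0, 0, 0, -1, 0, 2, 0, 0, 0, -1, 0, 2, 0, 0, 0], gripper=1)

```text
time_s: 4.75
position: [0.508, -0.2106, 0.0305]
tcp_rot: [[0.974, 0.0, -0.225], [0.225, -0.0, 0.974], [0.0, -1.0, -0.0]]
force: [-0.1, 0.1, -0.5]
opening: 0.958
```

Call:
jog_arm(motion=[0, 5, 0, 0, 0, 0, 0, 10, 0, 0, 0, 0, 0, 15, 0, 0, 0, 0, 0, 20, 0, 0, 0, 0, 0, 20, 0, 0, 0, 0])

```text
time_s: 5.38
position: [0.5077, -0.2103, 0.0099]
tcp_rot: [[0.974, -0.001, -0.225], [0.225, 0.001, 0.974], [-0.001, -1.0, 0.001]]
force: [0.7, -0.9, -0.8]
opening: 1.002
```

```bash
python3 - <<'E'
from h import *
im,d=snap('side','s3');C=cloud('side',d)
cv2.imwrite('pics/c5.png',cv2.resize(im[235:320,255:355,::-1],None,fx=7,fy=7,interpolation=cv2.INTER_CUBIC))
s=bot.read_state();p=s['position'];R=s['tcp_rot'];print(p,s['force'],s['opening'])
for sg in(1,-1):
    q=p+R@np.array([0,.022-.039,sg*.0435]);print(q.round(3),np.round(proj('side',q),1))
E
```

```text
[ 0.50784957 -0.2104358   0.01015963] [0.2164781  0.03216502 0.14014545] 0.9982078505391013
[ 0.498 -0.168  0.027] [287.1 272.1]
[ 0.518 -0.253  0.027] [314.9 292.5]
```

View pics/c5.png

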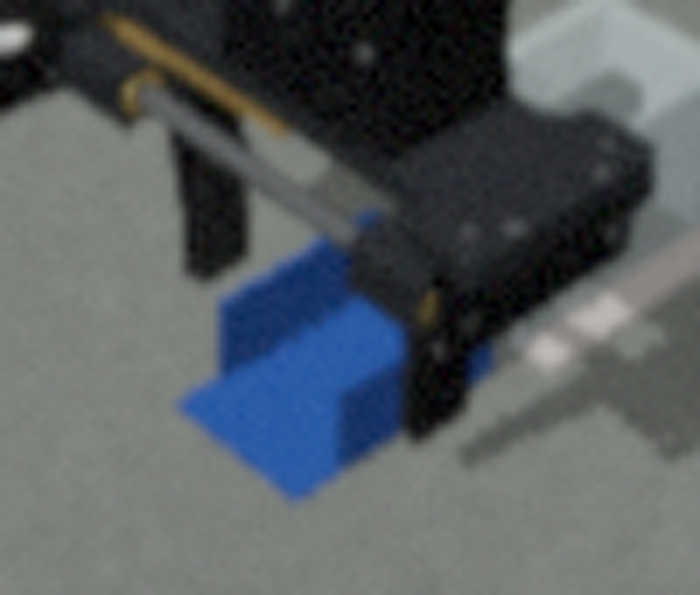

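Call:
jog_arm(motion=[0, 3, 0, 0, 0, 0, 0, 7, 0, 0, 0, 0, 0, 11, 0, 0, 0, 0, 0, 14, 0, 0, 0, 0, 0, 14, 0, 0, 0, 0])

```text
time_s: 6.05
position: [0.5078, -0.2104, -0.0039]
tcp_rot: [[0.974, -0.001, -0.225], [0.225, 0.0, 0.974], [-0.0, -1.0, 0.0]]
force: [0.3, 0.2, -0.3]
opening: 1.001
```

Call:
jog_arm(motion=[0, 0, 0, 0, 0, 0, 0, 0, 0, 0, 0, 0, 0, 0, 0, 0, 0, 0, 0, 0, 0, 0, 0, 0, 0, 0, 0, 0, 0, 0, 0, 0, 0, 0, 0, 0], gripper=0.5)

```text
time_s: 6.8
position: [0.5081, -0.2106, -0.0034]
tcp_rot: [[0.974, 0.0, -0.225], [0.225, -0.0, 0.974], [0.0, -1.0, -0.0]]
force: [1.0, -0.3, 0.2]
opening: 0.641
```

```bash
python3 - <<'E'
from h import *
im,d=snap('side','s4');C=cloud('side',d)
cv2.imwrite('pics/c6.png',cv2.resize(im[235:320,255:355,::-1],None,fx=7,fy=7,interpolation=cv2.INTER_CUBIC))
E
```

```text
(no output)
```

View pics/c6.png

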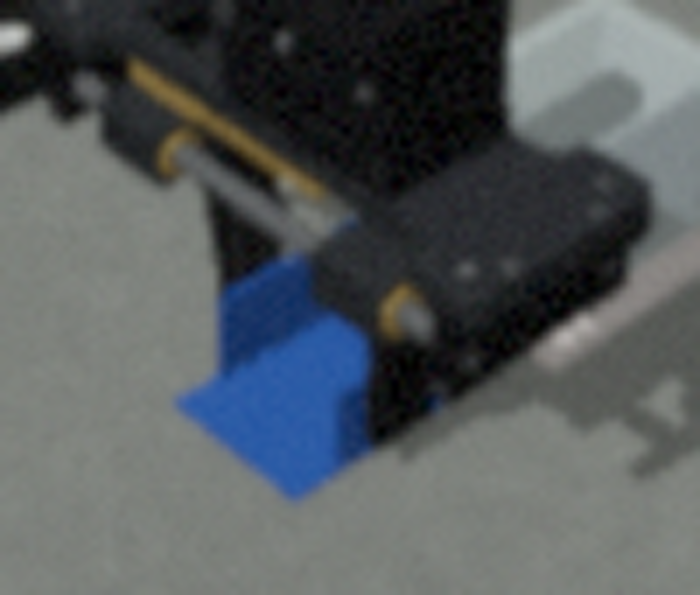

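The opening of 0.641 (56 mm) shows the bowl is gripped. Now I draw it out 130 mm, lifted by 1.5 mm.

Call:
jog_arm(motion=[0, -1.5, 0, 0, 0, 0, -5, -1.5, 0, 0, 0, 0, -15, -1.5, 0, 0, 0, 0, -28, -1.5, 0, 0, 0, 0, -41, -1.5, 0, 0, 0, 0, -54, -1.5, 0, 0, 0, 0, -67, -1.5, 0, 0, 0, 0, -80, -1.5, 0, 0, 0, 0, -93, -1.5, 0, 0, 0, 0, -106, -1.5, 0, 0, 0, 0, -118, -1.5, 0, 0, 0, 0, -126, -1.5, 0, 0, 0, 0, -130, -1.5, 0, 0, 0, 0, -130, -1.5, 0, 0, 0, 0, -130, 0, 0, 0, 0, 0, -130, 0, 0, 0, 0, 0])

```text
time_s: 8.85
position: [0.3818, -0.24, -0.0035]
tcp_rot: [[0.974, 0.001, -0.226], [0.226, -0.001, 0.974], [0.0, -1.0, -0.001]]
force: [0.1, -0.0, 0.7]
opening: 0.64
```

```bash
python3 - <<'E'
from h import *
im,d=snap('side','s5');C=cloud('side',d)
cv2.imwrite('pics/c7.png',cv2.resize(im[230:340,210:360,::-1],None,fx=5,fy=5,interpolation=cv2.INTER_CUBIC))
print(bot.read_state()['joint_positions'])
E
```

```text
[-4.64065321e+01  4.07542224e+01  1.15543441e+02 -3.53593470e-03
  2.36467700e+01 -1.49454543e+02]
```

View pics/c7.png

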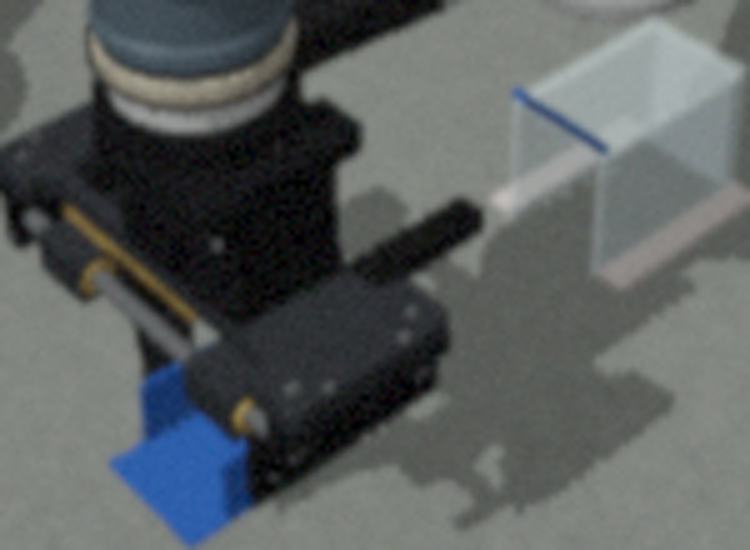

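The scoop is clear of the cover. I release it, rise, and look.

Call:
jog_arm(motion=[0, 0.5, 0, 0, 0, 0, 0, 0.5, 0, 0, 0, 0, 0, 0.5, 0, 0, 0, 0, 0, 0.5, 0, 0, 0, 0, 0, 0, 0, 0, 0, 0], gripper=1)

```text
time_s: 9.52
position: [0.3813, -0.2398, -0.0036]
tcp_rot: [[0.974, -0.0, -0.225], [0.225, 0.0, 0.974], [-0.0, -1.0, 0.0]]
force: [-0.9, 0.1, 0.6]
opening: 0.995
```

Call:
jog_arm(motion=[0, -15, 0, 0, 0, 0, 0, -40, 0, 0, 0, 0, 0, -80, 0, 0, 0, 0, 0, -120, 0, 0, 0, 0, 40, -150, 100, 0, 0, 0, 80, -150, 150, 0, 0, 0, 80, -150, 150, 0, 0, 0, 80, -150, 150, 0, 0, 0])

```text
time_s: 10.52
position: [0.4256, -0.0728, 0.1469]
tcp_rot: [[0.973, 0.001, -0.231], [0.231, 0.0, 0.973], [0.001, -1.0, 0.0]]
force: [-0.1, 0.4, 0.3]
opening: 1.0
```

```bash
python3 - <<'E'
from h import *
im,d=snap('side','s6');cv2.imwrite('pics/c8.png',cv2.resize(im[230:350,210:370,::-1],None,fx=5,fy=5,interpolation=cv2.INTER_CUBIC))
im,d=snap('top','t6');cv2.imwrite('pics/c9.png',cv2.resize(im[170:320,250:400,::-1],None,fx=4,fy=4,interpolation=cv2.INTER_CUBIC))
E
```

```text
(no output)
```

View pics/c8.png

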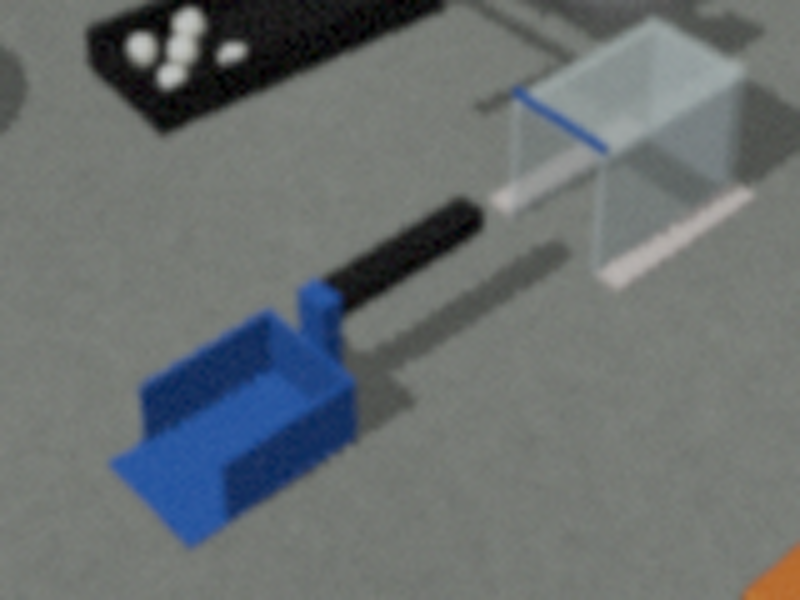

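View pics/c9.png

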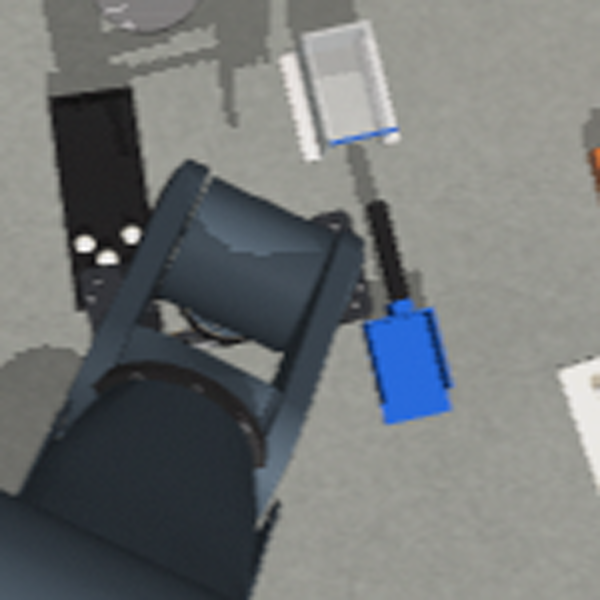

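The scoop lies flat, with its handle clear of the cover. Now I measure it for the handle grasp.

```bash
python3 - <<'E'
from h import *
s=lambda x,y:((x+.5)/5-.5+210,(y+.5)/5-.5+230)
t=lambda x,y:((x+.5)/4-.5+250,(y+.5)/4-.5+170)
def orig(a,b,c,e):
    n=(a+b)/2;k=(c+e)/2;d=k-n;L=np.linalg.norm(d);d/=L
    print('L',L,'yaw',np.degrees(np.arctan2(d[1],d[0])),'orig',n+d*.0425, 'w',np.linalg.norm(a-b),np.linalg.norm(c-e))
S=lambda p,z:onplane('side',*s(*p),z)[:2]
T=lambda p,z:onplane('top',*t(*p),z)[:2]
orig(S((110,464),.0016),S((190,548),.0016),S((269,311),.033),S((355,380),.033))
orig(T((386,424),.0016),T((452,409),.0016),T((366,322),.033),T((433,308),.033))
# handle in top: dark pixels
z=np.load('pics/t6.npz');im=z['im'].astype(int);m=np.zeros((420,560),np.uint8)
m[218:246,338:356]=(im.max(2)<60)[218:246,338:356]
v,u=np.nonzero(m);P=np.array([onplane('top',a,b,.057)[:2] for a,b in zip(u,v)]).astype(np.float32)
print(len(P),cv2.minAreaRect(P)); l=cv2.fitLine(P,cv2.DIST_L2,0,.01,.01).ravel();print(l,np.degrees(np.arctan2(l[1],l[0])))
to([.508,-.2105,.03],Rt(13))
# tool height offset again
E
```

```text
L 0.08439434703638408 yaw 12.753345759912568 orig [ 0.38695802 -0.23954674] w 0.05522493009441455 0.053587647639894
L 0.0834505082721836 yaw 13.273765908407887 orig [ 0.38663482 -0.23974782] w 0.056073874140667515 0.055984451786761875
121 ((0.47598081827163696, -0.20722825825214386), (0.07865689694881439, 0.042723242193460464), 6.487476348876953)
[ 0.99507916  0.09908312  0.47282767 -0.21532494] 5.6863747
[49.7, 116.6, -150.3, 0.0, 0.1, 0.0]
```

```bash
python3 - <<'E'
from h import *
to([.46,-.2227,.11],Rt(13))
to([.46,-.2227,.014],Rt(13))
E
```

```text
[0.2, 36.6, -151.3, 0.0, 0.1, 0.0]
[0.2, 132.6, -151.2, 0.0, 0.1, 0.0]
```

Call:
jog_arm(motion=[0, 0, -60, 0, 0, 0, 0, 10, -120, 0, 0, 0, 0, 30, -151, 0, 0, 0, 0, 60, -151, 0, 0, 0, 0, 90, -151, 0, 0, 0, 0, 112, -151, 0, 0, 0, 0, 126, -151, 0, 0, 0, 0, 132.5, -151, 0, 0, 0, 0, 132.5, -151, 0, 0, 0])

```text
time_s: 11.75
position: [0.4594, -0.2232, 0.0139]
tcp_rot: [[0.974, -0.0, -0.225], [0.225, 0.0, 0.974], [-0.0, -1.0, 0.0]]
force: [-0.2, -0.1, 0.0]
opening: 1.002
```

```bash
python3 - <<'E'
from h import *
im,d=snap('side','s7');cv2.imwrite('pics/c10.png',cv2.resize(im[230:340,210:360,::-1],None,fx=5,fy=5,interpolation=cv2.INTER_CUBIC))
to([.46,-.2227,.014],Rt(13));print(bot.read_state()['force'])
E
```

```text
[0.4, 0.3, 0.4, 0.0, 0.0, 0.0]
[ 0.7853344  -0.22241509  0.05587878]
```

View pics/c10.png

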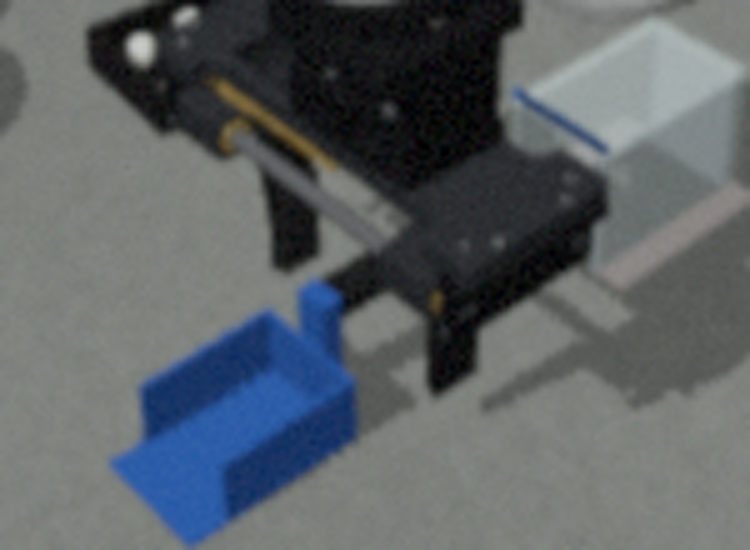

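Call:
jog_arm(motion=[0, 0, 0, 0, 0, 0, 0, 0, 0, 0, 0, 0, 0, 0, 0, 0, 0, 0, 0, 0, 0, 0, 0, 0, 0, 0, 0, 0, 0, 0, 0, 0, 0, 0, 0, 0, 0, 0, 0, 0, 0, 0, 0, 0, 0, 0, 0, 0], gripper=0)

```text
time_s: 12.8
position: [0.4595, -0.2228, 0.0139]
tcp_rot: [[0.974, -0.0, -0.225], [0.225, 0.0, 0.974], [-0.0, -1.0, 0.0]]
force: [-0.9, -1.1, -0.3]
opening: 0.179
```

```bash
python3 - <<'E'
from h import *
im,d=snap('side','s8');C=cloud('side',d);cv2.imwrite('pics/c11.png',cv2.resize(im[230:340,210:360,::-1],None,fx=5,fy=5,interpolation=cv2.INTER_CUBIC))
s=bot.read_state();print(s['position'],s['force'],s['moment'],s['joint_positions'],s['opening'])
E
```

```text
[ 0.45949428 -0.22277969  0.01393324] [ 1.0283684   1.05836925 -0.56399983] [0.06420326 0.04093981 0.00485775] [-3.84191764e+01  4.02618143e+01  1.06620010e+02 -3.39015701e-03
  3.31212450e+01 -1.41446759e+02] 0.17490098032363555
```

View pics/c11.png

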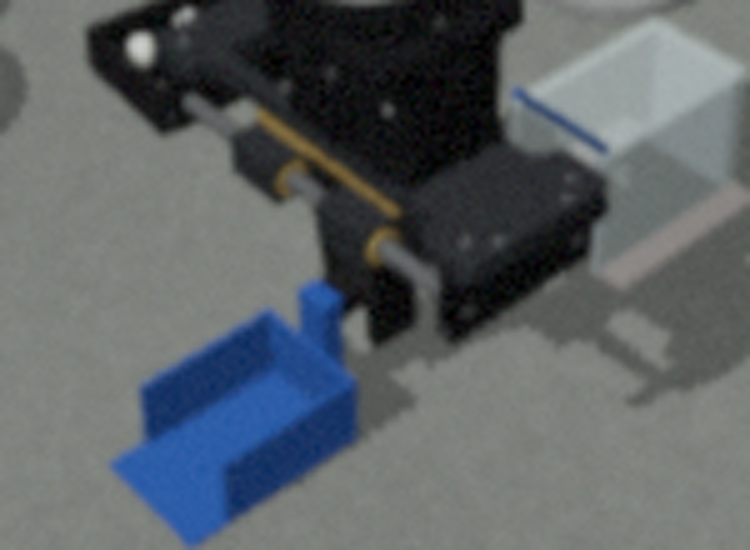

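```bash
python3 - <<'E'
from h import *
im=np.load('pics/top0.npz')['im'];g=cv2.cvtColor(im,cv2.COLOR_RGB2GRAY).astype(float)
L=[];R=[]
for v in range(198,240):
    r=g[v];
    c=int(round(270+(v-195)*0.14))+3
    def cross(step):
        u=c+step*6
        while not(r[u]<65 and r[u+step]>=65 ) : u+=step
        return u+step*(65-r[u])/(r[u+step]-r[u])
    L.append(onplane('top',cross(-1),v,.026)[:2]);R.append(onplane('top',cross(1),v,.026)[:2])
def fit(P):
    P=np.array(P);k=np.polyfit(P[:,0],P[:,1],1);r=P[:,1]-np.polyval(k,P[:,0]);k=np.polyfit(P[abs(r)<.003,0],P[abs(r)<.003,1],1);return k
a,b=fit(L),fit(R)
print('yaws',np.degrees(np.arctan(a[0])),np.degrees(np.arctan(b[0])))
x=.5235;ya,yb=np.polyval(a,x),np.polyval(b,x);print('y at',x,(ya+yb)/2,'w',(ya-yb)*np.cos(np.arctan(a[0])))
# ends along column
E
python3 - <<'E'
import sys;sys.path.insert(0,'.')
import os;os.chdir('.')
from h import *
z=np.load('pics/side0.npz');im=z['im']
a=cv2.resize(im[205:265,220:305,::-1],None,fx=9,fy=9,interpolation=cv2.INTER_CUBIC);a=np.clip(a.astype(float)*2,0,255).astype(np.uint8)
def q(p): return [int(round((c-o+.5)*9-.5)) for c,o in zip(p,(220,205))]
for yaw,c in ((8,(.5235,.0102)),):
  t=np.radians(yaw);ex=np.array([np.cos(t),np.sin(t)]);ey=np.array([-ex[1],ex[0]])
  for zz,col in((.026,(0,255,0)),(0,(0,0,255))):
    pts=[q(proj('side',[*(np.array(c)+sx*.089*ex+sy*.036*ey),zz])) for sx,sy in((1,1),(1,-1),(-1,-1),(-1,1))]
    cv2.polylines(a,[np.array(pts)],True,col,1)
cv2.imwrite('pics/c12.png',a)
E
```

```text
yaws 8.228625409143262 8.21582824170341
y at 0.5235 0.010540131605394281 w 0.06874867057713979
```

View pics/c12.png

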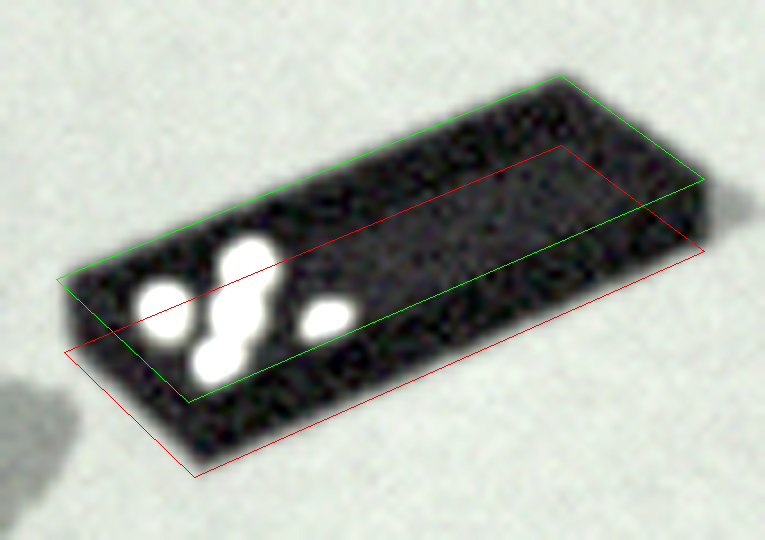

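Call:
jog_arm(motion=[0, -5, 0, 0, 0, 0, 0, -20, 0, 0, 0, 0, 0, -45, 0, 0, 0, 0, 0, -75, 0, 0, 0, 0, 0, -100, 0, 0, 0, 0, 0, -110, 0, 0, 0, 0, 0, -110, 0, 0, 0, 0])

```text
time_s: 13.72
position: [0.4598, -0.223, 0.1248]
tcp_rot: [[0.974, 0.001, -0.226], [0.226, -0.001, 0.974], [0.001, -1.0, -0.001]]
force: [0.6, 0.0, -1.2]
opening: 0.176
```

```bash
python3 - <<'E'
from h import *
im,d=snap('side','s9');cv2.imwrite('pics/c13.png',cv2.resize(im[160:340,210:390,::-1],None,fx=3.3,fy=3.3,interpolation=cv2.INTER_CUBIC))
s=bot.read_state();print(s['position'],s['force'],s['moment'],s['opening'])
to([.63,.0262,.12],Rt(8.2))
E
```

```text
[ 0.45930338 -0.2226176   0.1239888 ] [ 0.22574378  0.57357303 -1.32490017] [ 0.08456797 -0.03644689 -0.02420337] 0.17423305645666057
[222.4, 4.0, 203.9, -0.0, 4.8, 0.0]
```

View pics/c13.png

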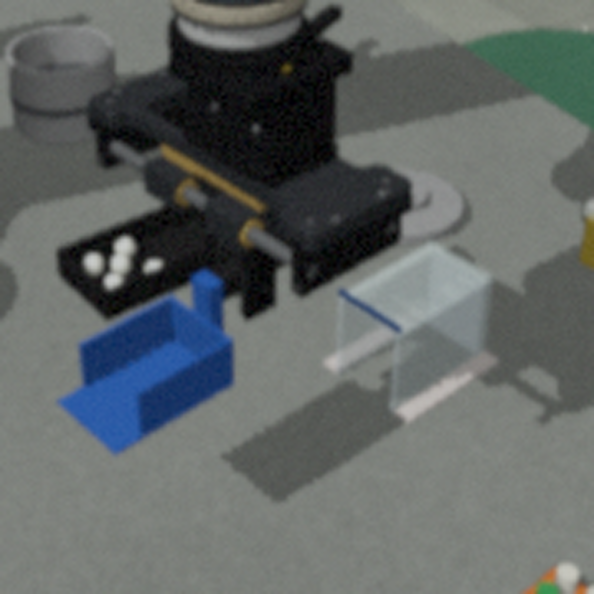

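Call:
jog_arm(motion=[10, 0, 9, 0, 0, 0, 30, 0, 27, 0, 0, 0, 60, 0, 55, 0, 1.5, 0, 95, 0, 87, 0, 2.5, 0, 130, 1, 120, 0, 3.5, 0, 165, 2, 152, 0, 4, 0, 195, 3, 180, 0, 4.8, 0, 214, 4, 197, 0, 4.8, 0, 222.5, 4, 204, 0, 4.8, 0, 222.5, 4, 204, 0, 4.8, 0, 222.5, 4, 204, 0, 4.8, 0])

```text
time_s: 15.15
position: [0.6295, 0.0254, 0.1195]
tcp_rot: [[0.99, -0.002, -0.142], [0.142, -0.0, 0.99], [-0.002, -1.0, 0.0]]
force: [0.2, -0.6, -0.7]
opening: 0.18
```

```bash
python3 - <<'E'
from h import *
im,d=snap('side','s10');cv2.imwrite('pics/c14.png',cv2.resize(im[120:280,190:370,::-1],None,fx=4,fy=4,interpolation=cv2.INTER_CUBIC))
im,d=snap('top','t10');cv2.imwrite('pics/c15.png',cv2.resize(im[150:270,230:350,::-1],None,fx=5,fy=5,interpolation=cv2.INTER_CUBIC))
s=bot.read_state();print(s['position'],s['force'],s['moment'],s['opening'])
C=cloud('side',np.load('pics/s10.npz')['d']);I=np.load('pics/s10.npz')['im'].astype(int)
m=(I[...,2]>I[...,0]+40);m[:,:200]=0;m[:,300:]=0;m[280:]=0;m[:130]=0
P=C[m];P=P[(P[:,2]>.08)&(P[:,2]<.16)];
t=np.radians(8.2);ex=np.array([np.cos(t),np.sin(t)]);ey=np.array([-ex[1],ex[0]])
o=np.array(s['position'][:2])-.0746*ex
X=(P[:,:2]-o)@ex;Y=(P[:,:2]-o)@ey
print('ext',np.percentile(X,[1,99]),np.percentile(Y,[1,99]),np.percentile(P[:,2],[1,99]))
f=(abs(Y)<.02)&(X<.03)&(P[:,2]<.125);print(f.sum(),np.polyfit(X[f],P[f,2],1))
E
```

```text
[0.62967165 0.02511836 0.11990011] [ 0.24038513 -0.66631424 -1.07585137] [ 0.07416382 -0.00972477 -0.02648136] 0.1772177301498428
ext [-0.04114477  0.18139217] [-0.03007991  0.55678349] [0.08093248 0.15602976]
119 [0.01055251 0.10822161]
```

View pics/c14.png

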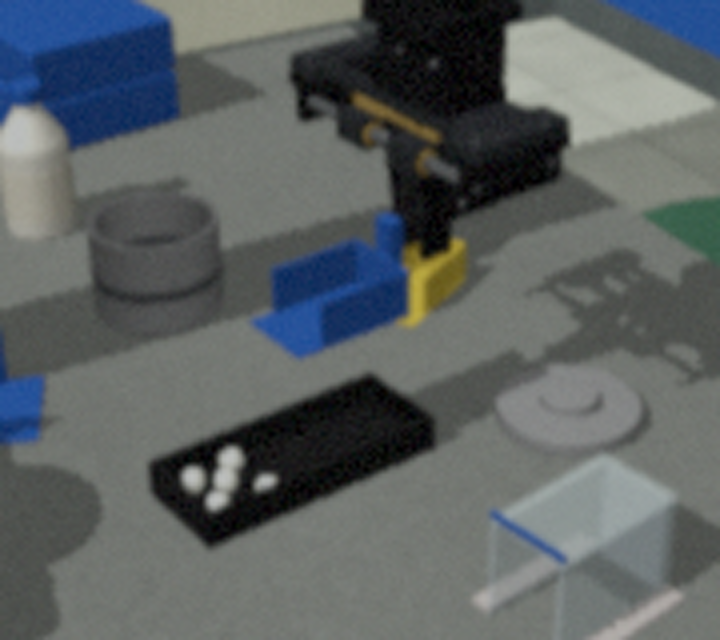

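View pics/c15.png

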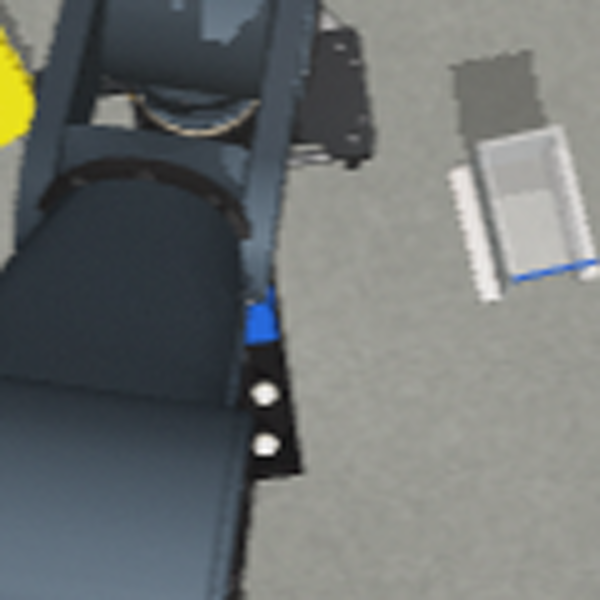

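Call:
jog_arm(motion=[0.5, 15, 1, 0, 0, 0, 0.5, 40, 1, 0, 0, 0, 0.5, 60, 1, 0, 0, 0, 0.5, 70, 1, 0, 0, 0, 0.5, 73, 1, 0, 0, 0, 0.5, 73, 1, 0, 0, 0])

```text
time_s: 16.0
position: [0.6309, 0.0271, 0.0472]
tcp_rot: [[0.99, 0.001, -0.143], [0.143, -0.0, 0.99], [0.001, -1.0, -0.0]]
force: [0.0, -0.1, -0.6]
opening: 0.174
```

```bash
python3 - <<'E'
from h import *
im,d=snap('side','s11');cv2.imwrite('pics/c16.png',cv2.resize(im[180:270,210:320,::-1],None,fx=7,fy=7,interpolation=cv2.INTER_CUBIC))
to([.63,.0262,.0185],Rt(8.2))
E
```

```text
[-1.3, 29.0, -0.7, 0.0, 0.0, 0.1]
```

View pics/c16.png

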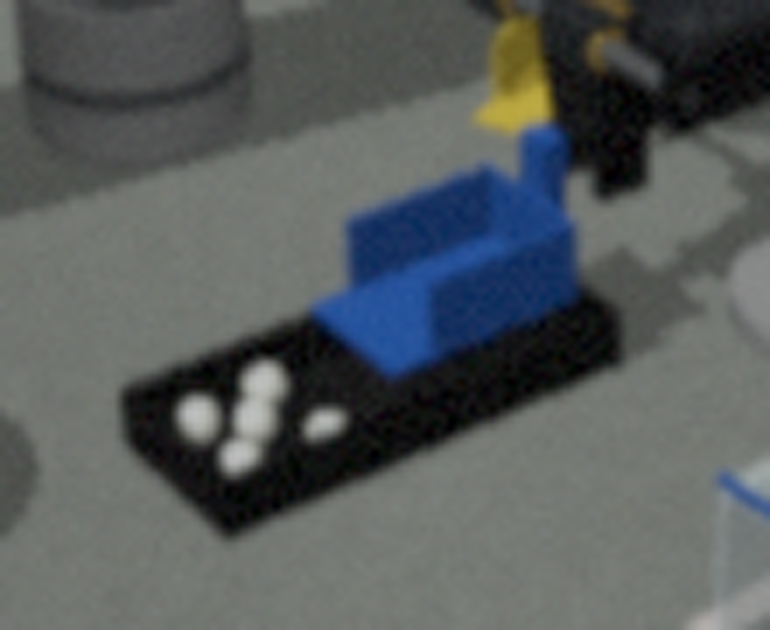

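```bash
python3 - <<'E'
from h import *
s=lambda p:((p[0]+.5)/7-.5+210,(p[1]+.5)/7-.5+180)
t=np.radians(8.2);ex=np.array([np.cos(t),np.sin(t)]);ey=np.array([-ex[1],ex[0]]);c=np.array([.5245,.011])
def S(n,p,z): q=onplane('side',*s(p),z)[:2]-c;print(n,(q@ex).round(4),(q@ey).round(4))
S('noseL',(314,305),.0335);S('noseR',(392,378),.0335)
for p in [(125,390),(200,360),(290,323)]:S('rimL',p,.026)
for p in [(235,538),(420,455),(620,362)]:S('baseR',p,0)
S('rimFarR',(620,307),.026)
for p in [(265,381),(255,417),(198,417),(240,456),(325,423)]: S('ball',p,.014)
E
```

```text
noseL -0.0063 0.0289
noseR -0.01 -0.0284
rimL -0.0861 0.0339
rimL -0.0542 0.0336
rimL -0.0143 0.0338
baseR -0.0838 -0.0354
baseR -0.0036 -0.0353
baseR 0.0919 -0.0334
rimFarR 0.0913 -0.0339
ball -0.0337 0.0222
ball -0.0489 0.0051
ball -0.0656 0.0179
ball -0.066 -0.0119
ball -0.0305 -0.0137
```

Call:
jog_arm(motion=[0, 5, -1, 0, 0, 0, 0, 11, -1, 0, 0, 0, 0, 17, -1, 0, 0, 0, 0, 22, -1, 0, 0, 0, 0, 25, -1, 0, 0, 0, 0, 27, -1, 0, 0, 0, 0, 27, -1, 0, 0, 0])

```text
time_s: 16.92
position: [0.6307, 0.0262, 0.0198]
tcp_rot: [[0.99, -0.0, -0.143], [0.143, 0.0, 0.99], [-0.0, -1.0, 0.0]]
force: [0.1, 0.6, -1.3]
opening: 0.18
```

```bash
python3 - <<'E'
from h import *
im,d=snap('side','s12');cv2.imwrite('pics/c17.png',cv2.resize(im[180:270,210:320,::-1],None,fx=7,fy=7,interpolation=cv2.INTER_CUBIC))
to([.63,.0262,.018],Rt(8.2));print(bot.read_state()['force'])
E
```

```text
[-0.9, 2.0, 0.1, 0.0, 0.0, 0.0]
[ 0.16082998 -0.70830629 -0.97367193]
```

View pics/c17.png

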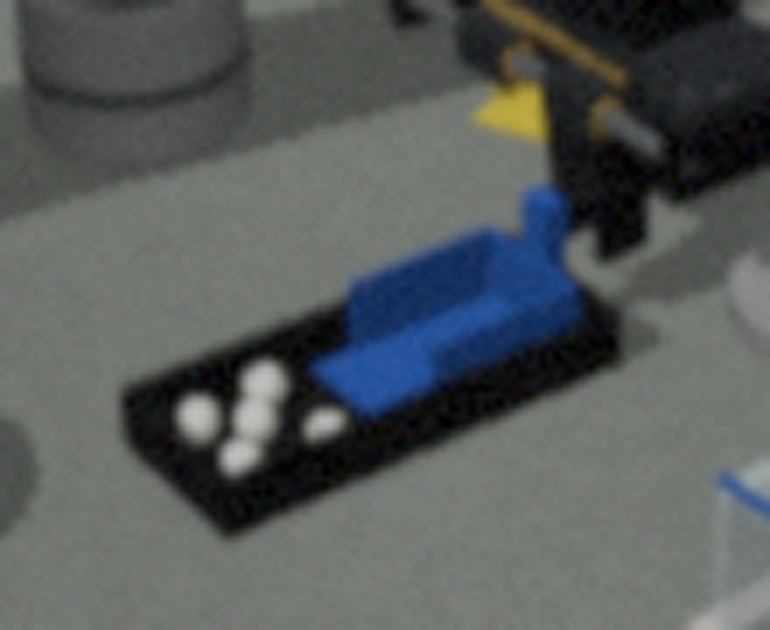

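Call:
jog_arm(motion=[0, 0.7, 0, 0, 0, 0, 0, 1.4, 0, 0, 0, 0, 0, 2, 0, 0, 0, 0, 0, 2, 0, 0, 0, 0])

```text
time_s: 17.48
position: [0.6309, 0.0262, 0.018]
tcp_rot: [[0.99, 0.0, -0.143], [0.143, -0.0, 0.99], [0.0, -1.0, -0.0]]
force: [0.1, 0.4, -0.2]
opening: 0.181
```

Call:
jog_arm(motion=[-3, 0.4, 0, 0, 0, 0, -8, 0.4, 0, 0, 0, 0, -14, 0.4, 0, 0, 0, 0, -20, 0.4, 0, 0, 0, 0, -26, 0.4, 0, 0, 0, 0, -32, 0.4, 0, 0, 0, 0, -38, 0.4, 0, 0, 0, 0, -44, 0.4, 0, 0, 0, 0, -50, 0.4, 0, 0, 0, 0, -55, 0.4, 0, 0, 0, 0, -59, 0.4, 0, 0, 0, 0, -62, 0.4, 0, 0, 0, 0, -64, 0.4, 0, 0, 0, 0, -64, 0.4, 0, 0, 0, 0])

```text
time_s: 19.23
position: [0.5679, 0.0169, 0.0179]
tcp_rot: [[0.99, 0.001, -0.143], [0.143, -0.0, 0.99], [0.001, -1.0, -0.0]]
force: [3.5, 0.7, 5.6]
opening: 0.177
```

```bash
python3 - <<'E'
from h import *
im,d=snap('side','s13');cv2.imwrite('pics/c18.png',cv2.resize(im[180:270,210:320,::-1],None,fx=7,fy=7,interpolation=cv2.INTER_CUBIC))
print(bot.read_state()['force'])
E
```

```text
[ 3.573836   -0.22636704  6.47931189]
```

View pics/c18.png

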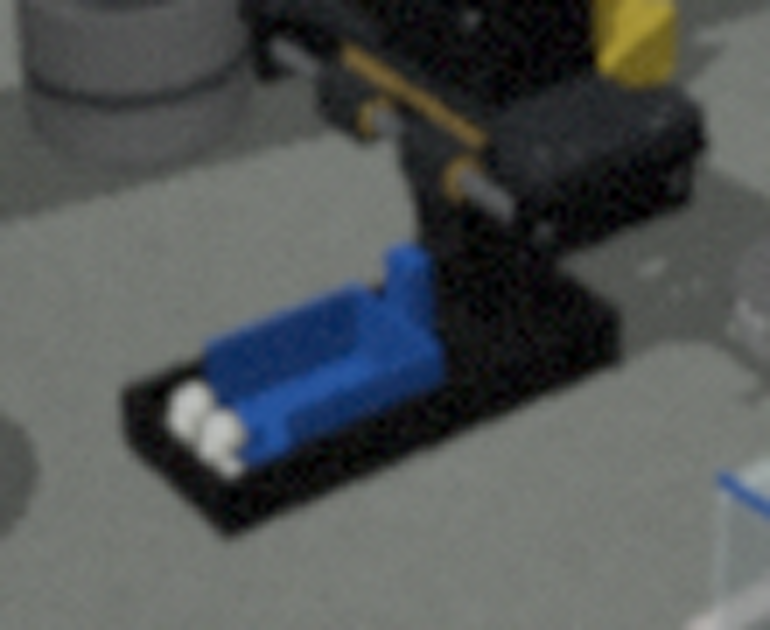

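Call:
jog_arm(motion=[-1.5, 0, 0, 0, 0, 0, -3, 0, 0, 0, 0, 0, -4.5, 0, 0, 0, 0, 0, -6, 0, 0, 0, 0, 0, -6, 0, 0, 0, 0, 0])

```text
time_s: 19.9
position: [0.562, 0.016, 0.0179]
tcp_rot: [[0.99, 0.001, -0.143], [0.143, -0.0, 0.99], [0.001, -1.0, -0.0]]
force: [2.5, 0.2, 6.7]
opening: 0.179
```

```bash
python3 - <<'E'
from h import *
im,d=snap('side','s14');cv2.imwrite('pics/c19.png',cv2.resize(im[205:260,220:290,::-1],None,fx=11,fy=10,interpolation=cv2.INTER_CUBIC))
print(bot.read_state()['force'])
E
```

```text
[2.6871195  0.10082997 6.10913906]
```

View pics/c19.png

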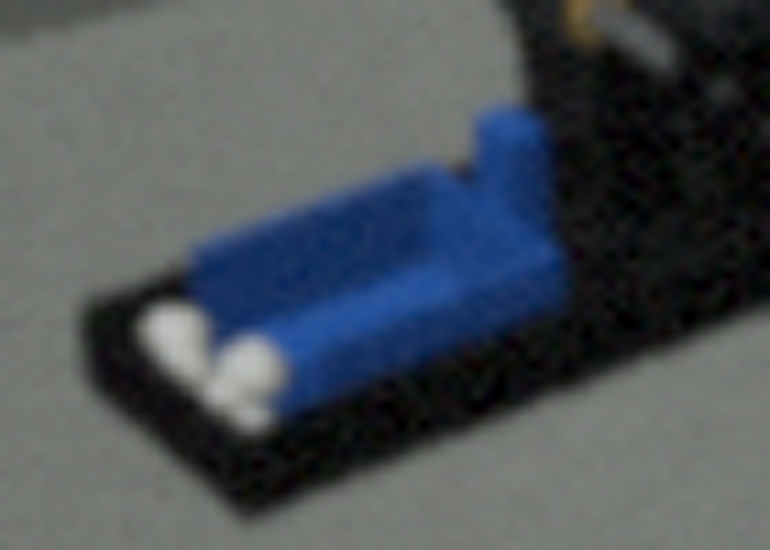

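Call:
jog_arm(motion=[-1, 0, 0, 0, 0, 0, -2, 0, 0, 0, 0, 0, -2.5, 0, 0, 0, 0, 0, -2.5, 0, 0, 0, 0, 0])

```text
time_s: 20.45
position: [0.5597, 0.0157, 0.0179]
tcp_rot: [[0.99, 0.002, -0.143], [0.143, -0.0, 0.99], [0.002, -1.0, -0.0]]
force: [2.9, -0.2, 5.2]
opening: 0.175
```

```bash
python3 - <<'E'
from h import *
im,d=snap('side','s15');a=cv2.resize(im[205:260,220:290,::-1],None,fx=11,fy=10,interpolation=cv2.INTER_CUBIC);cv2.imwrite('pics/c20.png',np.clip(a*1.6,0,255))
s=bot.read_state();print(s['force'],s['joint_positions'])
E
```

```text
[3.90945932 1.1797463  4.94010892] [-9.82985485e+00  4.17263979e+01  9.94161471e+01 -6.14366893e-04
  3.87638596e+01 -1.08059553e+02][ WARN:0@1.332] global loadsave.cpp:1063 imwrite_ Unsupported depth image for selected encoder is fallbacked to CV_8U.
```

View pics/c20.png

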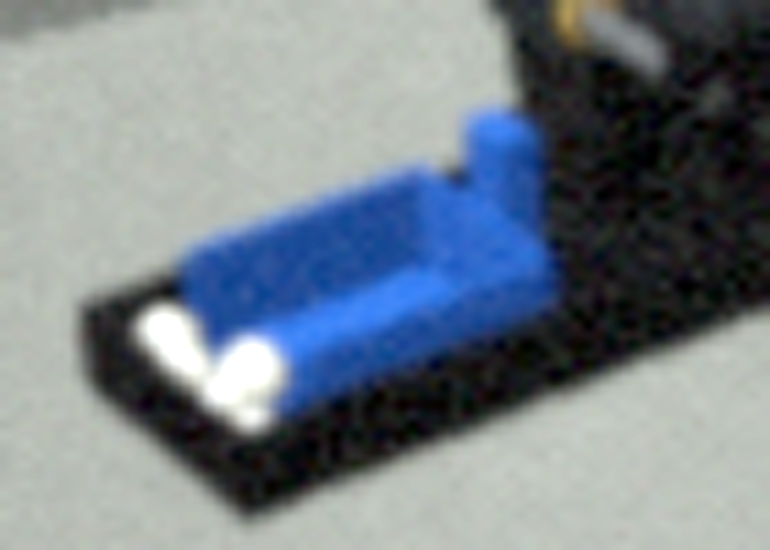

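Call:
jog_arm(motion=[0.5, 0, 0, 0, 0, 1, 1, 0, 0, 0, 0, 2.5, 2, 0, 0, 0, 0, 4, 2, 0, 0, 0, 0, 5, 2, 0, 0, 0, 0, 5, 2, 0, 0, 0, 0, 5])

```text
time_s: 21.25
position: [0.5599, 0.0163, 0.0171]
tcp_rot: [[0.986, -0.088, -0.143], [0.143, -0.012, 0.99], [-0.089, -0.996, 0.001]]
force: [-0.4, 1.0, -1.4]
opening: 0.179
```

```bash
python3 - <<'E'
from h import *
im,d=snap('side','s16');a=cv2.resize(im[205:260,220:290,::-1],None,fx=11,fy=10,interpolation=cv2.INTER_CUBIC);cv2.imwrite('pics/c21.png',a)
s=bot.read_state();print(s['force'],s['position'])
E
```

```text
[-0.18520945 -0.09116939 -1.38813712] [0.56017458 0.01619976 0.01727065]
```

View pics/c21.png

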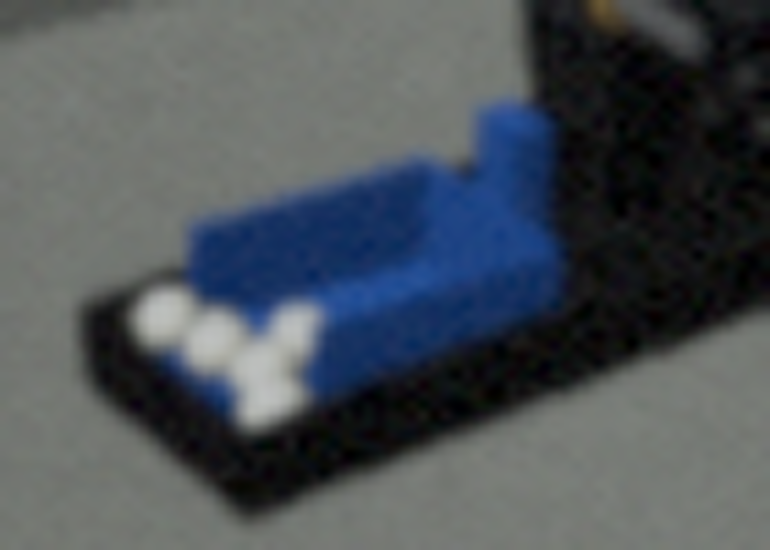

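All five balls are on the scoop floor with the nose raised; they show at (165,315), (215,340), (295,330), (260,365) and (270,400) in the crop. I tilt further and lift together.

Call:
jog_arm(motion=[0, -1, 0, 0, 0, 1.5, 0, -3, 0, 0, 0, 3, 0, -6, 0, 0, 0, 5, 0, -9, 0, 0, 0, 7, 0, -13, 0, 0, 0, 9, 0, -17, 0, 0, 0, 11, 0, -21, 0, 0, 0, 13, 0, -25, 0, 0, 0, 15, 0, -30, 0, 0, 0, 15, 0, -35, 0, 0, 0, 15, 0, -40, 0, 0, 0, 15, 0, -40, 0, 0, 0, 15, 0, -40, 0, 0, 0, 15])

```text
time_s: 22.92
position: [0.5643, 0.0166, 0.0575]
tcp_rot: [[0.93, -0.338, -0.143], [0.134, -0.049, 0.99], [-0.342, -0.94, 0.0]]
force: [-0.3, 0.2, -1.5]
opening: 0.182
```

```bash
python3 - <<'E'
from h import *
im,d=snap('side','s17');a=cv2.resize(im[160:270,210:330,::-1],None,fx=6,fy=5.4,interpolation=cv2.INTER_CUBIC);cv2.imwrite('pics/c22.png',a)
s=bot.read_state();print(s['force'],s['position'],s['moment'])
E
```

```text
[-0.59339928  1.11059974 -1.35971728] [0.56427433 0.01662314 0.05734584] [ 0.09310423 -0.3596588  -0.00916179]
```

View pics/c22.png

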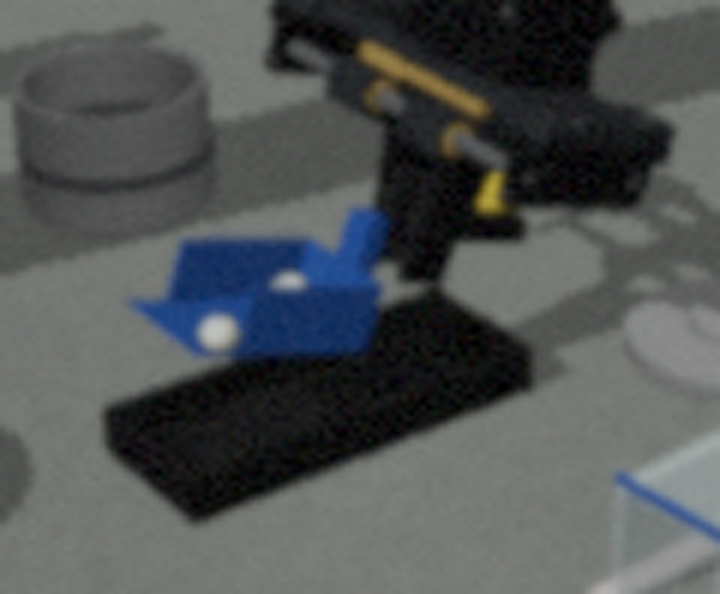

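The tray is empty and all five balls are on the scoop, but one sits on the lip at (218,333), against the front end of the right side wall. While still low over the tray, I roll the right side up so that it can run into the bowl.

Call:
jog_arm(motion=[2, 5, 0, 0, 0, 0, 4, 11, 0, 0, 0, -1, 4.8, 13, 0, -2, 0, -2.5, 4.8, 13, 0, -4, 0, -4, 4.8, 13, 0, -6, 0, -5.5, 4.8, 13, 0, -8, 0, -7, 4.8, 13, 0, -10, 0, -8, 4.8, 13, 0, -12, 0, -8, 4.8, 13, 0, -12, 0, -8])

```text
time_s: 24.1
position: [0.564, 0.0173, 0.0432]
tcp_rot: [[0.965, -0.17, -0.198], [0.155, -0.234, 0.96], [-0.21, -0.957, -0.199]]
force: [-0.5, 0.4, -1.8]
opening: 0.177
```

```bash
python3 - <<'E'
from h import *
im,d=snap('side','s18');a=cv2.resize(im[160:270,210:330,::-1],None,fx=6,fy=5.4,interpolation=cv2.INTER_CUBIC);cv2.imwrite('pics/c23.png',a)
s=bot.read_state();print(s['force'],s['position'],s['moment'])
E
```

```text
[ 0.59389826 -0.2187586  -1.30900308] [0.56433625 0.01695259 0.04326847] [ 0.25546157 -0.21659509  0.00359742]
```

View pics/c23.png

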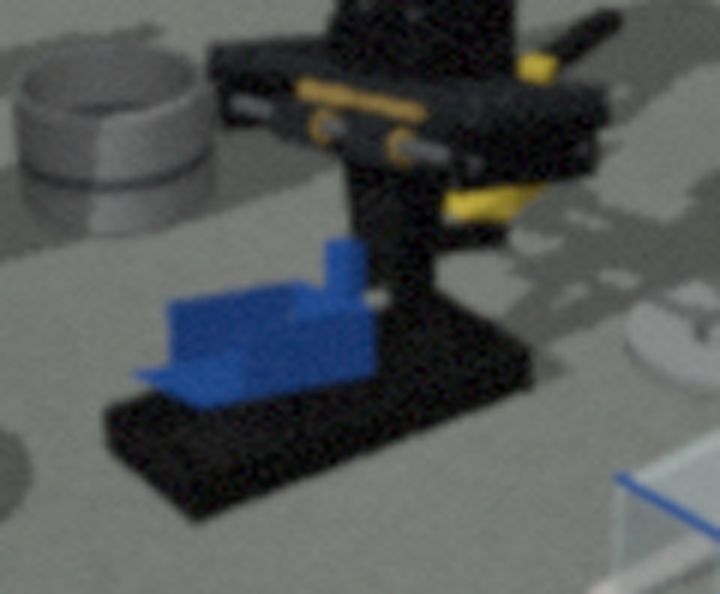

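The lip is clear, so the ball ran into the bowl, and the tray still looks empty. Now I level the roll, tilt back and lift. I'm also preparing the pour geometry.

```bash
python3 - <<'E'
from h import *
to([.564,.017,.05],Rt(8.2,20))
to([.564,.017,.16],Rt(8.2,20))
for n,u,v,z in(('bottle',137,224,.13),('rack',416,212,.03)): print(n,onplane('top',u,v,z))
z=np.load('pics/top0.npz');C=cloud('top',z['d']);P=C[215:240,128:160].reshape(-1,3);P=P[P[:,2]>.03];print(np.median(P,0),P.min(0),P.max(0))
P=C[125:185,200:245].reshape(-1,3);P=P[P[:,2]>.03];print('yellow',P.min(0),P.max(0))
E
```

```text
[-1.7, -6.4, -1.2, 12.0, 0.1, 8.0]
[-24.7, -111.7, -23.2, 12.0, 0.1, 8.0]
bottle [0.49216278 0.43305172 0.13      ]
rack [ 0.54740614 -0.45353154  0.03      ]
[0.48755835 0.42486129 0.08963404] [ 0.3280076  -0.00556012  0.03067945] [0.52082092 0.46229454 1.44503228]
yellow [ 0.3280076  -0.00556012  0.03002792] [0.82243742 0.25200567 1.44503228]
```

Call:
jog_arm(motion=[-1, -3, 0, 1.5, 0, 3, -1.5, -6, -1, 3.5, 0, 6, -2, -9, -2, 6, 0, 8, -3, -14, -3, 9, 0, 8, -5, -23, -5, 12, 0, 8, -8, -37, -8, 12, 0, 8, -12, -55, -11, 12, 0, 8, -16, -74, -15, 12, 0, 8, -20, -92, -19, 12, 0, 8, -23, -105, -22, 12, 0, 8, -24.5, -111.5, -23, 12, 0, 8, -24.5, -111.5, -23, 12, 0, 8])

```text
time_s: 25.65
position: [0.5644, 0.0169, 0.1603]
tcp_rot: [[0.93, -0.338, -0.143], [0.135, -0.049, 0.99], [-0.341, -0.94, -0.0]]
force: [0.6, -0.1, -1.6]
opening: 0.177
```

```bash
cat > kin.py <<'E'
import numpy as np
from scipy.optimize import least_squares
D=[((30.275,82.150,67.689),(.27915,.55842,.20855)),((25.143,93.625,61.298),(.5081,-.2081,.1992)),((40.148,100.297,39.558),(.50942,-.21223,.03043)),((40.754,115.543,23.647),(.3818,-.24,-.0035)),((40.262,106.62,33.121),(.45949,-.22278,.01393)),((41.726,99.416,38.764),(.5597,.0157,.0179))]
def fk(p,j):
    a0,a1,a2,c,L,h=p;q2,q23,q=np.radians(j[0]),np.radians(j[0]+j[1]),np.radians(sum(j))
    return np.array([a0+a1*np.sin(q2)+a2*np.sin(q23)+c*np.cos(q23)+L*np.sin(q),h+a1*np.cos(q2)+a2*np.cos(q23)-c*np.sin(q23)+L*np.cos(q)])
def fit(D):
    T=[np.array([np.sqrt(x*x+y*y-.11**2),z]) for _,(x,y,z) in D]
    return least_squares(lambda p:np.concatenate([fk(p,j)-t for (j,_),t in zip(D,T)]),[0,.4,.4,0,.2,.2])
E
python3 - <<'E'
from h import *;from kin import *
im,d=snap('side','s19');a=cv2.resize(im[100:270,180:350,::-1],None,fx=3.5,fy=3.5,interpolation=cv2.INTER_CUBIC);cv2.imwrite('pics/c24.png',a)
im,d=snap('top','t19');cv2.imwrite('pics/c25.png',cv2.resize(im[150:270,230:350,::-1],None,fx=5,fy=5,interpolation=cv2.INTER_CUBIC))
s=bot.read_state();print(s['force'],s['position'],s['joint_positions'],s['tcp_rot'])
j=s['joint_positions'];print(j[1]+j[2]+j[4])
r=fit(D);print(r.x,r.cost)
E
```

```text
[ 0.13549183  0.47612637 -1.51070483] [0.56388022 0.0168624  0.15947005] [  -6.73525727   38.27352417   78.27151114   -5.10333061   82.92530227
 -103.4638194 ] [[ 9.29620766e-01 -3.39625569e-01 -1.43037421e-01]
 [ 1.34463191e-01 -4.87796762e-02  9.89717229e-01]
 [-3.43110596e-01 -9.39294957e-01  3.20537708e-04]]
199.47033758329604
[1.97700458e-04 5.88214594e-01 3.91539236e-01 1.14156912e-01
 3.24454108e-01 2.79811698e-01] 2.2438517106666172e-08
```

View pics/c24.png

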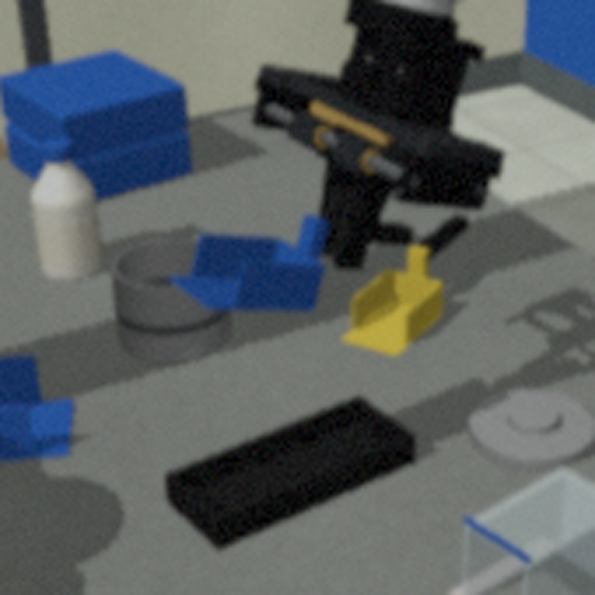

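View pics/c25.png

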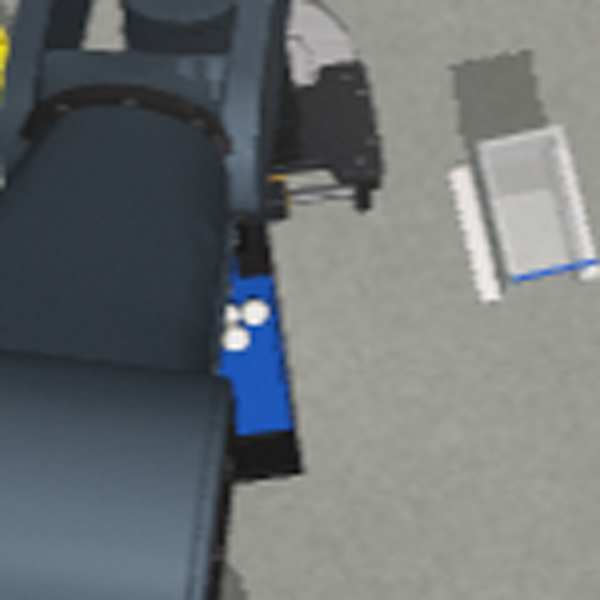

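At least three balls sit at the back of the bowl and none are in the tray. Next I check wrist feasibility for the pour at several yaws.

```bash
cat >> kin.py <<'E'
P0=fit(D).x
def ik(p,R,P=P0):
    a0,a1,a2,c,L,h=P;ap=R[:,1];W=np.array(p)-L*ap
    rw=np.hypot(W[0],W[1]);j1=np.arctan2(W[1],W[0])-np.arcsin(.11/rw)
    r=np.sqrt(rw**2-.11**2)-a0;z=W[2]-h;d=np.hypot(r,z);b=np.hypot(a2,c);g=np.arctan2(c,a2)
    ce=(a1*a1+b*b-d*d)/(2*a1*b)
    if abs(ce)>1:return None
    bend=np.pi-np.arccos(ce);j3=bend-g
    j2=np.arctan2(r,z)-np.arctan2(b*np.sin(bend),a1+b*np.cos(bend));q=j2+j3
    rd=np.array([np.cos(j1),np.sin(j1),0]);lt=np.array([-np.sin(j1),np.cos(j1),0]);up=np.array([0,0,1.])
    f=np.sin(q)*rd+np.cos(q)*up;pd=np.cos(q)*rd-np.sin(q)*up
    j5=np.arccos(ap@f);j4=np.arctan2(ap@lt,ap@pd)
    return np.degrees([j1,j2,j3,j4,j5])
E
python3 - <<'E'
from h import *;from kin import *
s=bot.read_state();print(s['joint_positions'].round(1),ik(s['position'],s['tcp_rot']).round(1))
def pose(yaw,th,off,zn,jar=(.5294,.2608)):
    t=np.radians(yaw);ex=np.array([np.cos(t),np.sin(t)]);a=np.radians(th)
    h=off+.1171*np.cos(a)-.0139*np.sin(a);z=zn+.1171*np.sin(a)+.0139*np.cos(a)
    return [jar[0]+h*ex[0],jar[1]+h*ex[1],z]
for yaw in(15,-15,-30,-45,-60):
  for th,zn in((-15,.10),(0,.09),(15,.085),(30,.08),(45,.07),(50,.07)):
    print(yaw,th,np.round(pose(yaw,th,.018,zn),3),ik(pose(yaw,th,.018,zn),Rt(yaw,-th)).round(0))
E
```

```text
[  -6.7   38.3   78.3   -5.1   82.9 -103.5] [-6.6 38.4 78.  -5.1 83.1]
15 -15 [0.66  0.296 0.083] [15. 53. 57.  0. 85.]
15 0 [0.66  0.296 0.104] [15. 44. 71.  0. 64.]
15 15 [0.653 0.294 0.129] [15. 37. 86. -0. 42.]
15 30 [0.638 0.29  0.151] [16. 32. 99. -1. 18.]
15 45 [0.617 0.284 0.163] [  16.   32.  113. -177.   10.]
15 50 [0.609 0.282 0.169] [  16.   33.  117. -179.   20.]
-15 -15 [0.66  0.226 0.083] [ 7. 50. 64.  6. 80.]
-15 0 [0.66  0.226 0.104] [10. 42. 76.  0. 62.]
-15 15 [0.653 0.228 0.129] [ 13.  36.  87. -10.  44.]
-15 30 [0.638 0.232 0.151] [ 18.  33.  98. -35.  28.]
-15 45 [0.617 0.237 0.163] [ 24.  34. 108. -88.  26.]
-15 50 [0.609 0.239 0.169] [  26.   35.  110. -102.   31.]
-30 -15 [0.646 0.193 0.083] [ 3. 47. 70.  8. 75.]
-30 0 [0.646 0.193 0.104] [ 7. 41. 79.  0. 60.]
-30 15 [0.64  0.197 0.129] [ 13.  36.  88. -14.  46.]
-30 30 [0.627 0.205 0.151] [ 19.  34.  96. -40.  36.]
-30 45 [0.608 0.215 0.163] [ 27.  35. 103. -73.  38.]
-30 50 [0.601 0.219 0.169] [ 29.  36. 105. -81.  42.]
-45 -15 [0.625 0.166 0.083] [-0. 44. 78. 11. 69.]
-45 0 [0.625 0.165 0.104] [ 5. 39. 84.  0. 57.]
-45 15 [0.62  0.171 0.129] [ 12.  35.  90. -17.  48.]
-45 30 [0.609 0.181 0.151] [ 20.  34.  94. -40.  45.]
-45 45 [0.594 0.196 0.163] [ 28.  37.  98. -62.  50.]
-45 50 [0.588 0.202 0.169] [ 31.  38.  99. -68.  54.]
-60 -15 [0.597 0.144 0.083] [-3. 41. 86. 14. 62.]
-60 0 [0.597 0.144 0.104] [ 3. 37. 89.  0. 54.]
-60 15 [0.593 0.15  0.129] [ 11.  35.  91. -18.  51.]
-60 30 [0.586 0.163 0.151] [ 20.  35.  93. -38.  53.]
-60 45 [0.575 0.182 0.163] [ 29.  39.  93. -54.  61.]
-60 50 [0.571 0.189 0.169] [ 32.  41.  92. -58.  65.]
```

```bash
cat >> h.py <<'E'
def pose(yaw,th,off,zn,jar=(.5294,.2608)):
    t=np.radians(yaw);ex=np.array([np.cos(t),np.sin(t)]);a=np.radians(th)
    h=off+.1171*np.cos(a)-.0139*np.sin(a);z=zn+.1171*np.sin(a)+.0139*np.cos(a)
    return [jar[0]+h*ex[0],jar[1]+h*ex[1],z]
E
python3 - <<'E'
from h import *
p=pose(-50,-18,.018,.15);print(p);to(p,Rt(-50,18))
E
```

```text
[np.float64(0.6153175979516364), np.float64(0.15840739397407227), np.float64(0.12703379553519628)]
[78.0, 6.1, 132.7, 19.0, 55.0, -1.9]
```

Call:
jog_arm(motion=[3, 0, 5, 0.8, 2.2, -0.1, 9, 1, 15, 2.1, 6, -0.2, 16, 1, 28, 4, 11.5, -0.4, 25, 2, 42, 6, 17.5, -0.6, 34, 3, 58, 8.3, 24, -0.8, 43, 3, 73, 10.5, 30.3, -1, 52, 4, 88, 12.6, 36.5, -1.3, 61, 5, 103, 14.8, 42.8, -1.5, 69, 5, 117, 16.7, 48.5, -1.7, 75, 6, 127, 18.2, 52.7, -1.8, 78, 6, 132.5, 19, 55, -1.9, 78, 6, 132.5, 19, 55, -1.9, 78, 6, 132.5, 19, 55, -1.9])

```text
time_s: 27.38
position: [0.6156, 0.1579, 0.1272]
tcp_rot: [[0.613, -0.199, 0.765], [-0.728, 0.237, 0.644], [-0.309, -0.951, 0.0]]
force: [-0.1, -0.2, -2.3]
opening: 0.177
```

```bash
python3 - <<'E'
from h import *
im,d=snap('side','s20');a=cv2.resize(im[100:260,170:330,::-1],None,fx=3.7,fy=3.7,interpolation=cv2.INTER_CUBIC);cv2.imwrite('pics/c26.png',a)
im,d=snap('top','t20');cv2.imwrite('pics/c27.png',cv2.resize(im[150:270,170:290,::-1],None,fx=5,fy=5,interpolation=cv2.INTER_CUBIC))
s=bot.read_state();print(s['force'],s['position'],s['joint_positions'],s['tcp_rot'])
E
```

```text
[-0.21099069  0.34224407 -2.09613437] [0.61581208 0.15784506 0.12744894] [ -2.41856382  40.96625828  77.64228542  13.72186624  74.14609585
 -47.72524751] [[ 0.61233009 -0.19781576  0.76545463]
 [-0.72792432  0.2367444   0.64348914]
 [-0.3085094  -0.9512208   0.00097082]]
```

View pics/c26.png

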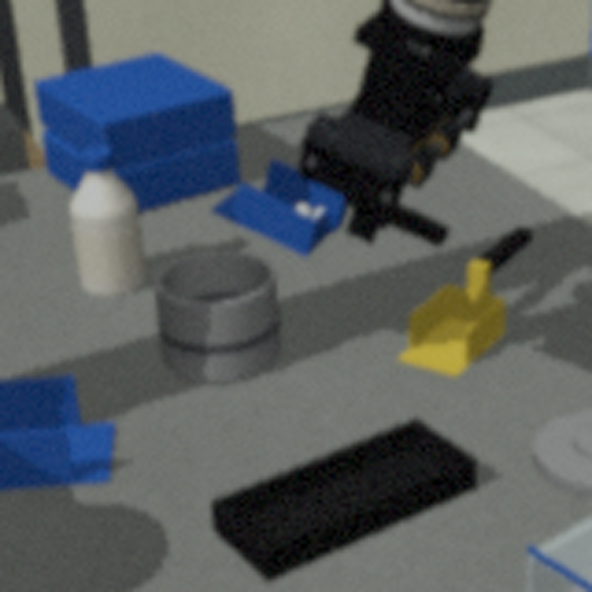

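View pics/c27.png

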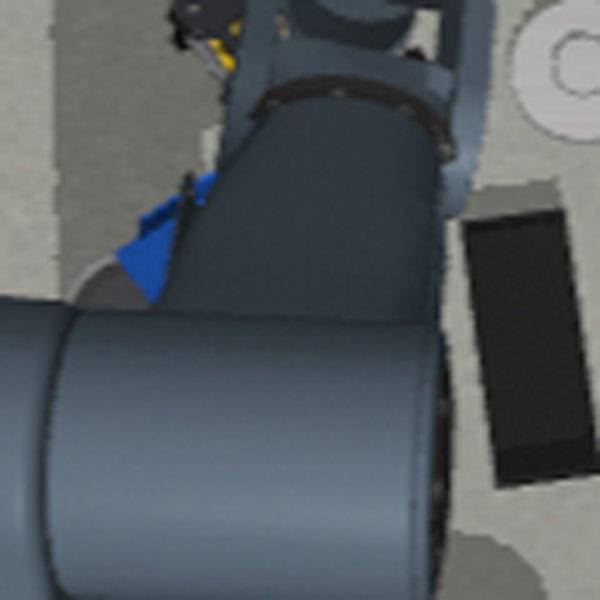

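```bash
python3 - <<'E'
from h import *
C=cloud('side',np.load('pics/s20.npz')['d'])
s=lambda p:((p[0]+.5)/3.7-.5+170,(p[1]+.5)/3.7-.5+100)
q=[onplane('side',*s(p),.1515)[:2] for p in((216,209),(307,252))];print(q,(q[0]+q[1])/2)
for p in((224,210),(304,248)):
    u,v=np.round(s(p)).astype(int);print(C[v,u])
t=np.radians(-50);print('plan',np.array([.5294,.2608])+.018*np.array([np.cos(t),np.sin(t)]))
# jar rim ellipse in side: left/right extremes of rim
for p in((157,290),(279,287)):print(onplane('side',*s(p),.075)[:2])
for th,zn in((-18,.1),(0,.092),(10,.09),(20,.085),(32,.078),(45,.07)): 
    print(th);to(pose(-50,th,.018,zn),Rt(-50,-th))
E
```

```text
[array([0.524322  , 0.22463397]), array([0.55332194, 0.12039673])] [0.53882197 0.17251535]
[0.53099976 0.22649667 0.14964834]
[0.57038039 0.16382415 0.13150461]
plan [0.54097018 0.2470112 ]
[0.48197481 0.26365283]
[0.56977238 0.21919012]
-18
[14.8, 48.2, -0.1, -0.0, 0.1, 0.0]
0
[7.3, 20.3, -0.0, -0.0, 0.1, -18.0]
10
[-2.3, 4.3, -0.0, -0.1, 0.1, -28.0]
20
[-13.9, -6.7, 0.0, -0.1, 0.1, -38.0]
32
[-30.8, -15.7, 0.0, -0.1, 0.0, -50.0]
45
[-52.2, -20.1, 0.1, -0.1, 0.0, -63.0]
```

Call:
jog_arm(motion=[4, 13, 0, 0, 0, 0, 9, 29, 0, 0, 0, 0, 13, 42, 0, 0, 0, 0, 14.8, 48, 0, 0, 0, 0, 13.5, 42, 0, 0, 0, -4, 12, 36, 0, 0, 0, -8, 10, 29, 0, 0, 0, -13, 7.3, 20.3, 0, 0, 0, -18, 5, 14, 0, 0, 0, -21.5, 2, 9.5, 0, 0, 0, -25, -2.3, 4.3, 0, 0, 0, -28, -6, 0.5, 0, 0, 0, -31.5, -10, -3, 0, 0, 0, -35, -13.9, -6.7, 0, 0, 0, -38, -19.5, -9.8, 0, 0, 0, -42, -25, -12.8, 0, 0, 0, -46, -31, -15.7, 0, 0, 0, -50, -31, -15.7, 0, 0, 0, -50])

```text
time_s: 29.72
position: [0.5988, 0.1782, 0.1516]
tcp_rot: [[0.547, 0.341, 0.764], [-0.649, -0.404, 0.645], [0.529, -0.849, 0.0]]
force: [0.2, 0.2, -1.2]
opening: 0.174
```

```bash
python3 - <<'E'
from h import *
im,d=snap('side','s21');a=cv2.resize(im[100:260,170:330,::-1],None,fx=3.7,fy=3.7,interpolation=cv2.INTER_CUBIC);cv2.imwrite('pics/c28.png',a)
s=bot.read_state();print(s['force'],s['position'],s['joint_positions'])
to(pose(-50,45,.018,.072),Rt(-50,-45))
E
```

```text
[ 0.91118443 -0.24449082 -0.61873486] [0.59954518 0.17766286 0.15190145] [ 20.92235493  34.75202014  94.23241467 -42.26188159  47.97580859
   9.02646519]
[-8.4, -20.2, -0.3, -0.1, 0.1, -13.0]
```

View pics/c28.png

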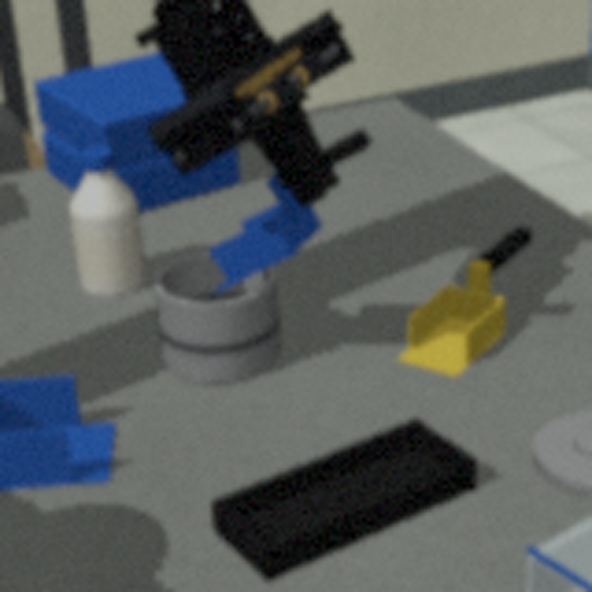

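Call:
jog_arm(motion=[-2, -5, 0, 0, 0, -3, -4, -10, 0, 0, 0, -6, -6, -15, 0, 0, 0, -9, -8.4, -20, 0, 0, 0, -13, -8.4, -20, 0, 0, 0, -13, -8.4, -20, 0, 0, 0, -13, -8.4, -20, 0, 0, 0, -13])

```text
time_s: 30.65
position: [0.5892, 0.19, 0.1651]
tcp_rot: [[0.453, 0.456, 0.766], [-0.543, -0.541, 0.642], [0.707, -0.707, 0.002]]
force: [-0.3, -0.8, -1.3]
opening: 0.179
```

```bash
python3 - <<'E'
from h import *
im,d=snap('side','s22');a=cv2.resize(im[120:220,180:280,::-1],None,fx=5.9,fy=5.9,interpolation=cv2.INTER_CUBIC);cv2.imwrite('pics/c29.png',a)
s=bot.read_state();print(s['force'],s['position'],s['joint_positions'])
for th,zn in((30,.10),(15,.14),(0,.18)): to(pose(-50,th,.018,zn),Rt(-50,-th))
E
```

```text
[-0.81283152 -0.09608499 -1.16758755] [0.58912533 0.18997884 0.16507065] [ 28.04758934  37.24975833  96.13384957 -59.19940634  53.63494576
  28.23158916]
[17.9, 10.1, -0.2, -0.1, -0.1, 15.0]
[37.9, 11.5, -0.2, -0.1, -0.1, 30.0]
[50.4, 9.6, -0.1, -0.1, -0.1, 45.0]
```

View pics/c29.png

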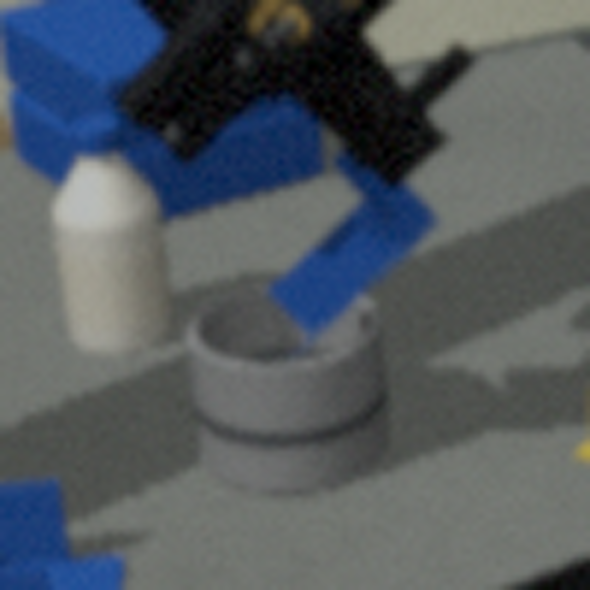

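Call:
jog_arm(motion=[5, 2.5, 0, 0, 0, 4, 11, 6, 0, 0, 0, 9, 18, 10, 0, 0, 0, 15, 24.5, 10.5, 0, 0, 0, 20, 31, 11, 0, 0, 0, 25, 38, 11.5, 0, 0, 0, 30, 42, 11, 0, 0, 0, 35, 46, 10.5, 0, 0, 0, 40, 50.5, 9.6, 0, 0, 0, 45, 50.5, 9.6, 0, 0, 0, 45])

```text
time_s: 31.95
position: [0.6176, 0.1559, 0.1942]
tcp_rot: [[0.641, 0.004, 0.768], [-0.768, -0.0, 0.641], [0.003, -1.0, 0.003]]
force: [-0.1, 0.3, -1.1]
opening: 0.177
```

```bash
python3 - <<'E'
from h import *
s=bot.read_state();print(s['force'],s['position'],s['joint_positions'])
p0=np.array([.4595,-.2228])
to([.50,.0,.19],Rt(-20)); to([.4595,-.2228,.13],Rt(13))
E
```

```text
[-0.14812889  0.33808305 -1.08639297] [0.61760107 0.15592492 0.19421802] [ 4.14954673e+00  3.20029189e+01  8.13570506e+01 -3.40349823e-02
  6.64070837e+01 -3.56988629e+01]
[44.3, 3.8, -190.2, -0.1, -30.1, 0.2]
[189.2, 63.7, -364.3, -0.1, -63.1, 0.2]
```

Call:
jog_arm(motion=[8, 0, -16, 0, -3, 0, 25, 2, -50, 0, -9, 0, 45, 6, -95, 0, -17, 0, 66, 12, -140, 0, -25, 0, 88, 20, -185, 0, -33, 0, 112, 28, -230, 0, -41, 0, 138, 38, -275, 0, -49, 0, 163, 50, -315, 0, -56, 0, 180, 58, -345, 0, -61, 0, 189, 63.5, -364, 0, -63, 0, 189, 63.5, -364, 0, -63, 0, 189, 63.5, -364, 0, -63, 0])

```text
time_s: 33.45
position: [0.4589, -0.2198, 0.1299]
tcp_rot: [[0.974, 0.001, -0.226], [0.226, 0.001, 0.974], [0.002, -1.0, 0.0]]
force: [0.0, 0.0, -0.2]
opening: 0.177
```

```bash
python3 - <<'E'
from h import *
im,d=snap('side','s23');cv2.imwrite('pics/s23v.png',im[:,:,::-1]);cv2.imwrite('pics/c30.png',cv2.resize(im[130:350,180:400,::-1],None,fx=2.7,fy=2.7,interpolation=cv2.INTER_CUBIC))
im,d=snap('top','t23');cv2.imwrite('pics/c31.png',cv2.resize(im[180:250,170:310,::-1],None,fx=5.5,fy=5.5,interpolation=cv2.INTER_CUBIC))
to([.4595,-.2228,.0145],Rt(13))
E
```

```text
[-0.6, 115.5, -3.1, 0.0, 0.1, 0.1]
```

View pics/c30.png

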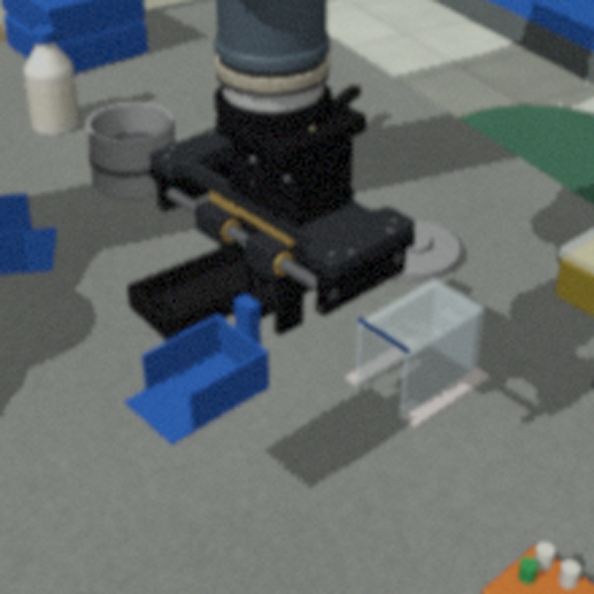

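View pics/c31.png

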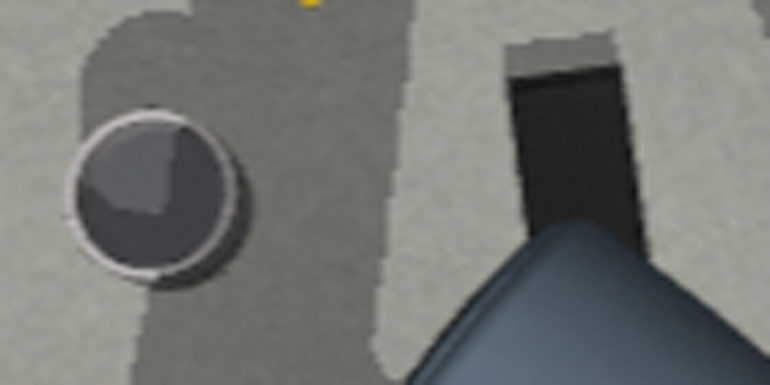

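```bash
python3 - <<'E'
from h import *
z=np.load('pics/t23.npz');im,d=z['im'],z['d'];C=cloud('top',d)
c=proj('top',[.5294,.2608,.01]);print(c)
np.set_printoptions(linewidth=200)
print((C[200:232:2,182:216:2,2]*1000).round().astype(int))
print(im[200:232:3,182:216:2].max(2))
full=cv2.resize(im[:,:,::-1],(800,600));cv2.imwrite('pics/t23f.png',full)
z2=np.load('pics/side0.npz')['im'].astype(int);i2=np.load('pics/s23.npz')['im'].astype(int)
cv2.imwrite('pics/s23f.png',cv2.resize(i2[:,:,::-1].astype(np.uint8),(800,600),interpolation=cv2.INTER_CUBIC))
w=((i2.min(2)>150)&(z2.min(2)<140)).astype(np.uint8)
n,l,st,ce=cv2.connectedComponentsWithStats(w)
print([(tuple(s),tuple(c.round())) for s,c in zip(st[1:],ce[1:]) if s[4]>3])
E
```

```text
(np.float64(200.87840733771083), np.float64(217.58278778525866))
[[ 2  1 -1 -2 -1  3 74 79 74 75 71 -1 -3  3  3 -2 -5]
 [ 5  3  4  6 74 73 71 67 58 52 70 76 75  1  3 -1 -2]
 [ 2 -1 -3 71 70 59 44 36 33 33 43 44 70 71 -1 -3  2]
 [-1 -2 73 64 45 37 40 37 38 37 39 40 38 33 80 -1 -3]
 [ 6 78 70 51 36 36 35 40 35 41 41 39 34 36 73 48  0]
 [ 3 77 55 34 34 36 39 39 37 32 35 41 36 39 37 78 10]
 [ 0 72 51 38 33 39 36 39 39 37 41 38 37 37 40 72 42]
 [76 70 41 37 35 37 36 38 37 32 39 34 42 32 37 73 48]
 [73 68 32 37 40 40 35 37 38 43 37 37 40 38 35 74 51]
 [ 0 71 40 36 36 37 41 34 38 39 37 34 41 33 37 75 49]
 [ 3 76 44 34 33 41 40 37 37 39 32 35 33 42 76 72 42]
 [ 0 80 63 39 35 38 39 33 39 34 35 36 35 38 75 58 28]
 [ 0  0 75 44 37 36 31 35 37 39 36 41 37 71 70 32 14]
 [ 3 -2 -7 76 40 41 34 41 38 35 39 35 77 71 41 22 -4]
 [-2 -3 -3  4 69 79 72 39 35 71 76 65 60 41 22  1 -2]
 [ 1  7 -5  1  0  1 68 75 70 66 55 46 32 12  2 -2  3]]
[[155 137 115 115 109 120 156 177 180 164 110 109 113 112 111 113 112]
 [156 141 110 177 152 113 111 111 106 106  88  76 129 102 112 108 111]
 [157 161 171 104 103  96  9
[... 606 characters left out ...]
110]]
[((np.int32(189), np.int32(147), np.int32(14), np.int32(32), np.int32(265)), (np.float64(195.0), np.float64(161.0))), ((np.int32(403), np.int32(215), np.int32(7), np.int32(5), np.int32(10)), (np.float64(406.0), np.float64(217.0))), ((np.int32(393), np.int32(218), np.int32(46), np.int32(24), np.int32(265)), (np.float64(417.0), np.float64(229.0))), ((np.int32(409), np.int32(219), np.int32(3), np.int32(3), np.int32(4)), (np.float64(410.0), np.float64(220.0))), ((np.int32(328), np.int32(244), np.int32(20), np.int32(15), np.int32(102)), (np.float64(339.0), np.float64(252.0))), ((np.int32(308), np.int32(260), np.int32(20), np.int32(13), np.int32(78)), (np.float64(317.0), np.float64(266.0)))]
```

View pics/t23f.png

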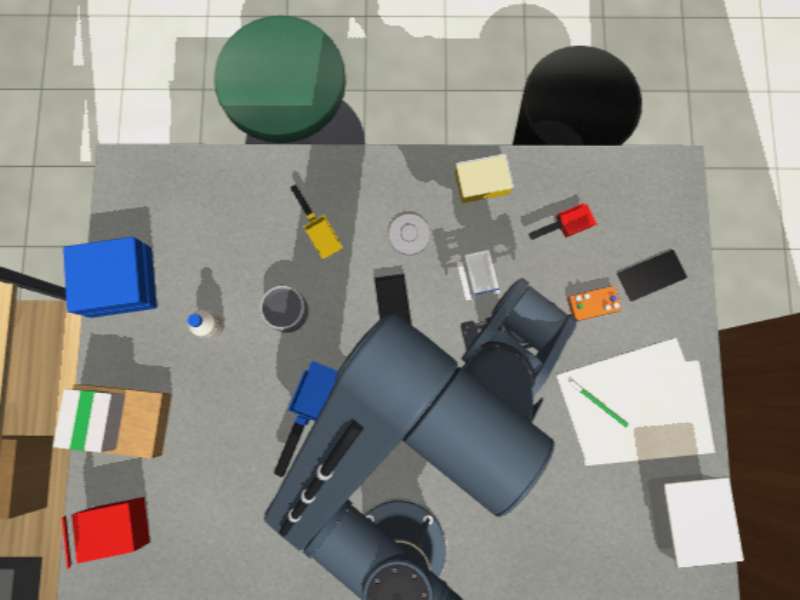

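View pics/s23f.png

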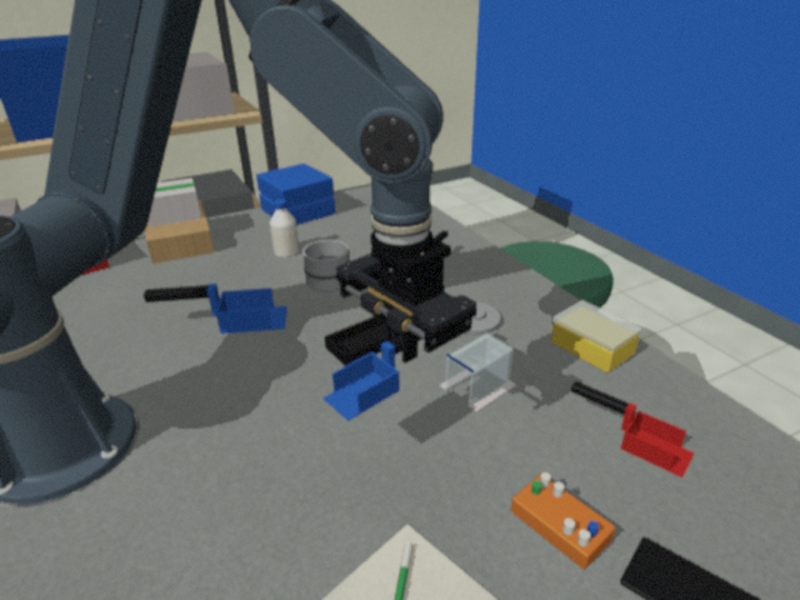

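```bash
python3 - <<'E'
from h import *
for t in('top0','t10','t23'):
    z=np.load(f'pics/{t}.npz');C=cloud('top',z['d']);P=C[208:224,192:206];print(t,np.median(P[...,2]),P[...,2].std(),z['im'][208:224,192:206].reshape(-1,3).mean(0))
for t in('side0','s5','s20','s23'):
    z=np.load(f'pics/{t}.npz');C=cloud('side',z['d']);u,v=np.round(proj('side',[.529,.275,.03])).astype(int);print(t,u,v,C[v-2:v+3,u-3:u+4,2].round(3).tolist()[2])
    a=z['im'][160:210,200:260];
a=np.hstack([cv2.resize(np.load(f'pics/{t}.npz')['im'][162:210,203:255,::-1],None,fx=7,fy=7,interpolation=cv2.INTER_CUBIC) for t in('side0','s23')]);cv2.imwrite('pics/c32.png',a)
E
```

```text
top0 0.03768053147818662 0.09388313156599828 [75.04910714 75.81696429 79.5       ]
t10 0.0386717129272548 0.3359068141447208 [57.40625    59.6875     63.72767857]
t23 0.03747797005176734 0.09388755372281307 [76.04017857 76.74553571 80.63392857]
side0 227 186 [0.061, 0.062, 0.061, 0.062, 0.061, 0.062, 0.061]
s5 227 186 [0.341, 0.342, 0.342, 0.343, 0.343, 0.342, 0.342]
s20 227 186 [0.062, 0.063, 0.062, 0.062, 0.063, 0.062, 0.061]
s23 227 186 [0.063, 0.062, 0.063, 0.062, 0.061, 0.061, 0.061]
```

View pics/c32.png

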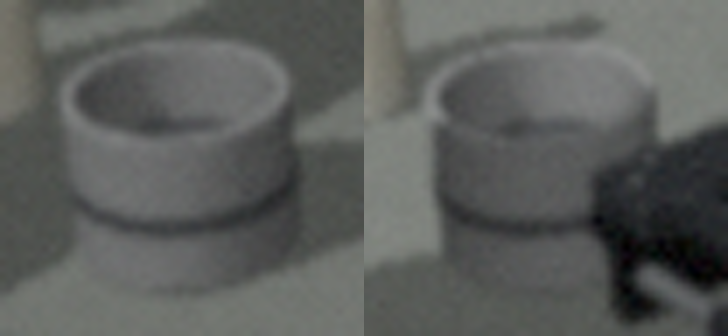

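The top-view depth inside the jar reads a flat, opaque surface at about 37 mm, and it did before pouring too, so the jar hides its contents. The scoop weight dropped back to about 1.1 N, which is the scoop alone, and no ball is visible anywhere else. I place the scoop now and search again once the arm is clear.

Call:
jog_arm(motion=[-0.5, 15, -1, 0, 0, 0, -0.5, 40, -3, 0, 0, 0, -0.5, 65, -3, 0, 0, 0, -0.5, 88, -3, 0, 0, 0, -0.5, 104, -3, 0, 0, 0, -0.5, 112, -3, 0, 0, 0, -0.5, 114.5, -3, 0, 0, 0, -0.5, 115.5, -3, 0, 0, 0, -0.5, 116, -3, 0, 0, 0, -0.5, 116, -3, 0, 0, 0])

```text
time_s: 34.8
position: [0.4596, -0.2241, 0.0142]
tcp_rot: [[0.974, 0.002, -0.226], [0.226, -0.0, 0.974], [0.002, -1.0, -0.001]]
force: [0.7, -0.2, -0.7]
opening: 0.184
```

```bash
python3 - <<'E'
from h import *
im,d=snap('side','s24');cv2.imwrite('pics/c33.png',cv2.resize(im[230:340,210:360,::-1],None,fx=5,fy=5,interpolation=cv2.INTER_CUBIC))
print(bot.read_state()['force'])
E
```

```text
[-0.74540288 -0.26927553  0.56082923]
```

View pics/c33.png

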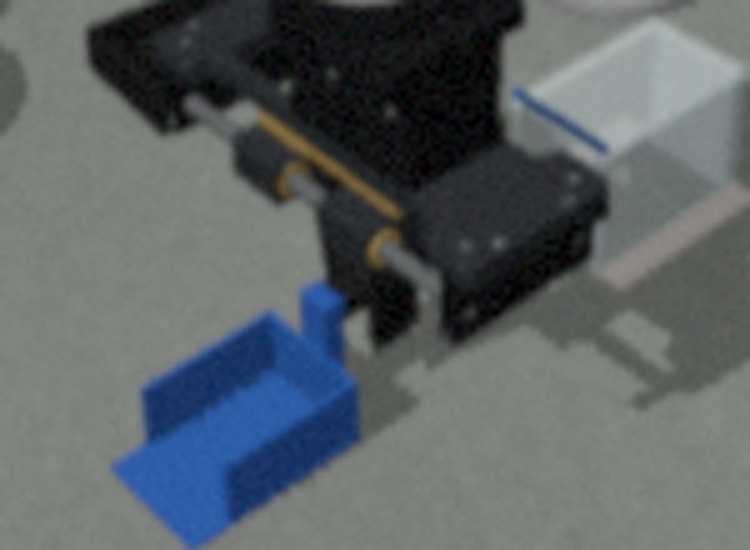

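The scoop is back on the bench, flat and empty. I lower it by 0.3 mm, open the fingers, rise and back off.

Call:
jog_arm(motion=[0, 0.4, 0, 0, 0, 0, 0, 0.4, 0, 0, 0, 0, 0, 0.4, 0, 0, 0, 0])

```text
time_s: 35.22
position: [0.4598, -0.224, 0.0137]
tcp_rot: [[0.974, 0.003, -0.226], [0.226, -0.0, 0.974], [0.003, -1.0, -0.001]]
force: [1.5, 1.0, 4.9]
opening: 0.177
```

Call:
jog_arm(motion=[0, 0, 0, 0, 0, 0, 0, 0, 0, 0, 0, 0, 0, 0, 0, 0, 0, 0, 0, 0, 0, 0, 0, 0, 0, 0, 0, 0, 0, 0, 0, 0, 0, 0, 0, 0], gripper=1)

```text
time_s: 35.98
position: [0.4592, -0.2238, 0.0133]
tcp_rot: [[0.974, 0.001, -0.226], [0.226, 0.0, 0.974], [0.002, -1.0, 0.0]]
force: [0.2, -0.4, 0.5]
opening: 0.777
```

Call:
jog_arm(motion=[0, -10, 0, 0, 0, 0, 0, -30, 0, 0, 0, 0, 0, -60, 0, 0, 0, 0, 0, -100, 0, 0, 0, 0, 0, -140, 0, 0, 0, 0, 0, -180, 0, 0, 0, 0, 0, -220, 0, 0, 0, 0, 0, -240, -50, 0, 0, 0, 0, -240, -100, 0, 0, 0, 0, -240, -150, 0, 0, 0, 0, -240, -200, 0, 0, 0, 0, -240, -200, 0, 0, 0, 0, -240, -200, 0, 0, 0])

```text
time_s: 37.6
position: [0.5034, -0.4178, 0.2532]
tcp_rot: [[0.974, 0.001, -0.225], [0.225, 0.002, 0.974], [0.001, -1.0, 0.002]]
force: [-0.1, -0.4, -0.2]
opening: 1.004
```

```bash
python3 - <<'E'
from h import *
im,d=snap('side','s25');cv2.imwrite('pics/s25f.png',cv2.resize(im[:,:,::-1],(800,600),interpolation=cv2.INTER_CUBIC))
im,d=snap('top','t25');cv2.imwrite('pics/t25f.png',cv2.resize(im[90:390,60:500,::-1],(800,545),interpolation=cv2.INTER_CUBIC))
C=cloud('top',d);P=C[190:240,175:225].reshape(-1,3);P=P[(P[:,2]>.065)&(P[:,2]<.09)];print(cv2.minEnclosingCircle(P[:,:2].astype(np.float32)))
s=bot.read_state();print(s['time_s'],s['position'],s['force'])
E
```

```text
((0.5296204090118408, 0.2603341341018677), 0.05026691034436226)
37.7 [ 0.50366407 -0.4171348   0.25351883] [-0.93329579 -0.55440336  1.11856127]
```

View pics/s25f.png

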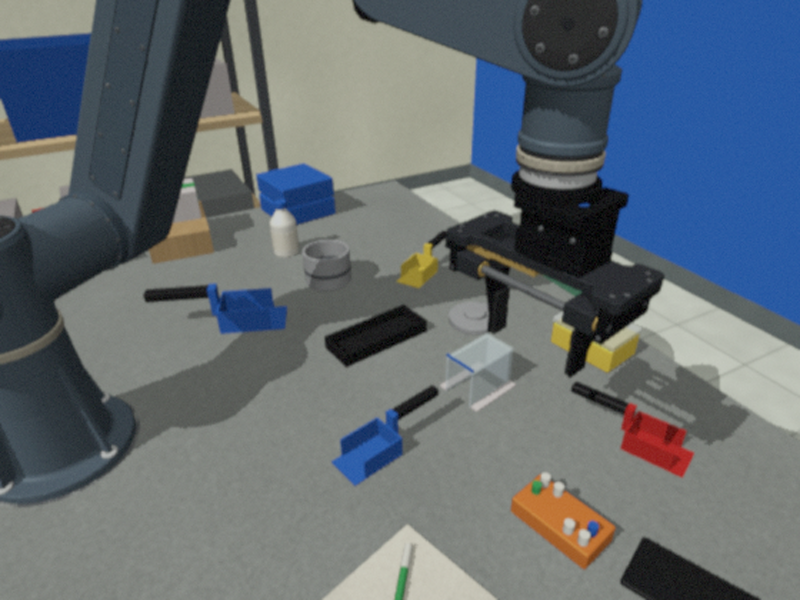

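View pics/t25f.png

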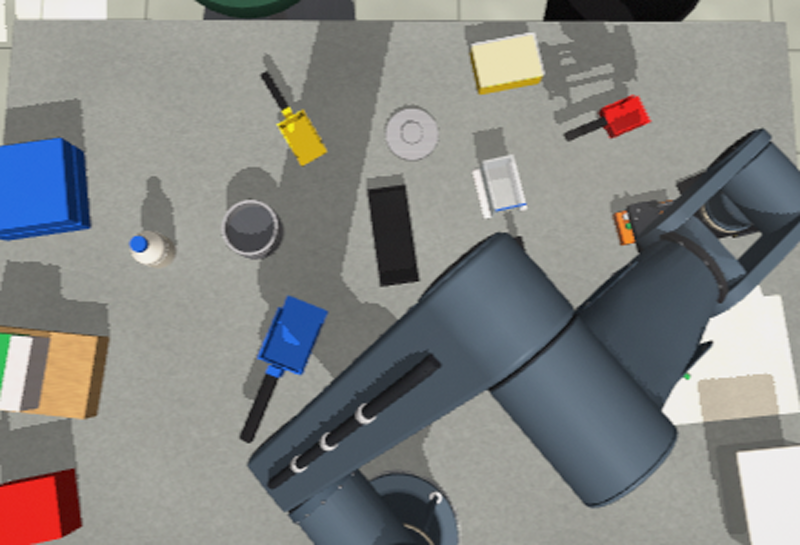

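No ball shows on the bench or in the tray, the jar centre is within 1 mm of where it started, and the scoop lies flat and free. I'm handing in.

```bash
python3 - <<'E'
from rig import bot
print(bot.hand_in())
E
```

```text
the job is handed in; nothing more can be done
None
```

I finished and handed in the job at about 37.7 s of the 72 s allowed. All five balls should be in the jar, but I couldn't see them there.

**What I did:** I drew the small blue scoop 130 mm out of its cover by the bowl, set it flat on the bench and let go. I then took it by the handle and pushed it along the tray until all five balls were on it. I tipped it about 45° over the jar, then laid it flat and right way up on the bench and released it.

**Last checks:**
- **Balls:** The tray is empty and no ball is visible on the bench in either view. The load on the wrist fell from about 1.5–2 N to 1.1 N after the pour, which is the scoop alone.
- **Jar and other things:** The jar's centre is within 1 mm of where it started. I saw nothing else shifted or knocked over.
- **Forces:** The highest contact force in the readings I took was about 7 N, far below the limits.

**What failed or disagreed:**
- **Jar contents not seen:** From above, the jar shows an opaque surface about 37 mm up, and it did before pouring too. The ball count therefore rests on the empty tray, the clear bench and the weight drop.
- **Hand height:** The reported tool position put the fingertips about 39 mm lower than the camera did. My first try at the bowl closed above its walls without touching anything. I reopened, went lower and took all later heights from contact.

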